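# Compact a hemp-lime prism for a counted seven clicks

## Robot

A 6-joint arm with a two-finger parallel gripper is mounted at the origin on the work surface. World frame = base frame: x ahead of the robot, y to its left, z up, the work surface at z = 0. Lengths are in m, angles in rad, forces in N, time in s.
With the tool pointing down it reaches from about 0.35 to 0.925 m from the base axis. Payload 6.4 kg.
Tool frame: the origin (TCP) lies midway between the tips of the shut fingers; the grasp point (between the pads) lies arm.hold_point_z behind it (arm.hold_point_z is the distance from the TCP to the grasp point, in m); z points along the fingers, x is the direction in which the jaws open and shut, and the axes are right-handed (so a half turn about z gives the same grasp; the last joint's range is limited). The gripper opens to 94 mm and grips with 3 to 60 N. Pads are 16 mm wide; open, the fingers measure 119 mm over their backs; the gripper's body (75 mm by 177 mm) begins 78 mm behind the grasp point.
Start: joints at [-1.274, 0.245, 1.558, -0, 1.339, -0.174], TCP at [0.295, -0.579, 0.205] pointing down, gripper open.
Joint ranges: [-3.13, 3.13], [-1.02, 2.26], [0.13, 2.54], [-0.95, 4.09], [0.21, 2.88], [-2.74, 2.74]. Speed limits (rad/s): [2.57, 2.57, 3.14, 3.14, 3.14, 3.14].

## Interface

Orientations are given as [roll, pitch, yaw] about the fixed x, y, z axes, in that order (R = Rz(yaw) Ry(pitch) Rx(roll)).
In Python, from workcell import arm gives the robot as it stands.
- The arm moves only by the tool apply_moves, never from a script. Its argument "targets" is a list that holds one entry, the list of rows, each a list of 5 numbers: the gripper's target within -1 to 1 (shut at 1, half-way at 0, fully open at -1), then the shift along the tool's x, y, z in mm, then the turn about the tool's z in rad. A call has 1 to 12 rows; each row shifts and turns the pose as measured when the row begins, along the tool's axes as they then stand; what a row does not reach is not made up. A row lasts 1/10 s, in which the tool goes at most 50 mm and 8.59 degrees, less where a joint would pass 70% of its speed; a pose out of reach is approached as far as the arm can. A call is refused whole if a number of a shift passes 50 or a number of a turn 0.15, either way. A call with a gripper value outside its range is refused whole. The fingers move at their own pace and stop on an object; the grip force is fixed at half the most. Time passes only in rows, so rows that do not move let the fingers close. It gives the time, the measured TCP pose, the force and the opening at its end, in the units of the state.
- arm.sense(): the state, without advancing time (a new reading comes with each control period).
- arm.camera(name): name is "side" or "top" or "wrist"; returns the picture (400x640x3 uint8, blue, green, red); there is no depth.
- arm.get_calibration(name): a dict with "mtx" (3x3 intrinsics, pixels), "position" and "orientation" of the camera in the world. Camera axes: x right, y up, looking along -z (the intrinsics and any distortion apply to the point x, -y, -z); pixel columns grow to the right and rows downward; lengths in m; the calibration is good to about 2 mm. A picture is of the moment at which its call begins: read the wrist's pose just before it. get_calibration takes no time and is no camera call; for the wrist camera it gives the pose at the moment of the call.
- arm.job_done(): hands the job in, once; it reports no verdict.
The state is a dict: "time": time; "q": joint angles; "qd": joint speeds; "joint_torque": joint torques, N m; "ee_pos": TCP position; "orientation": TCP orientation; "contact_force": force on the tool from outside, world axes, zero at the start; "moment": the same for the moment, N m; "opening": finger opening in m.
Only numpy, scipy, OpenCV 4.12 (cv2) and the standard library are available. Lean on these libraries where they do the work, as an engineer would, in place of code of your own. Each camera call takes 0.05 s, during which the arm holds its last target.

## Task

Get the slim test prism ready and start its compaction: first lay it gently, flat inside the lips of the bed of the compacting table, and let go. Then turn the dial on the control box to the seventh click, counted clockwise from its starting stop (the long mark at the robot's side is click zero), let it rest there in its detent, and only then throw the start lever all the way over, away from the robot. Let go of everything, and leave the slab, cup, tape measure and hammer where they are.

Things in the scene. Friction and masses are not known exactly. Their poses are not given: they have to be found in the camera images.
- prism: loose slim grey-beige hemp-lime test prism lying on the table, 160 (its x) x 50 (its y) x 50 mm high, about 0.3 kg; origin at the centre of its underside, z up; the only block of this slim shape
- shaker: compacting table, fixed (it may stand left or right): grey base 200 x 100 mm, and on it a steel bed with a low lip all round; origin at the centre of its underside on the table; x is the long direction of the bed
- shaker_bed (a point): centre of the bed's floor, 60 mm above the table; the bed is 180 mm (x) by 70 mm (y) inside, its lips are 8 mm thick and 12 mm high
- control: grey control box, fixed (it may stand left or right), 160 (x) x 240 (y) x 60 mm high, with the dial on its top at y +70 mm and the start lever at y -75 mm; origin at the centre of its underside, z up, its -x side is turned roughly to the robot
- dial (a joint): angle of the dial in rad, growing clockwise seen from above; 0 at its starting stop, 3.49 at its far stop. It clicks into a detent every 20 degrees (0.349 rad), so click n rests at n x 0.349 (within about 0.02 rad) and springs there by itself within about 10 degrees when let go; a detent yields at about 0.08 Nm. White marks on the box top show the clicks 0 to 10, marks 0, 5 and 10 longer. It starts somewhere in the first few clicks
- dial_grip (a point): point on the dial's upright axis at gripping height, 90 mm above the table. The grip of the dial is a black bar 60 mm long (x of this frame), 16 mm wide (y), whose sides are upright from 70 to 102 mm above the table; below it is a round skirt of 33 mm radius. This frame turns with the dial
- dial_pointer (a point): pointer end of the dial's bar, 30 mm from the axis; a white line on the bar's top runs to it. At click 0 it points to the -x side of the control box, and clockwise goes from there towards +y of the box
- start_lever (a joint): angle of the start lever in rad: 0 leaning 0.5 rad to the -x side of the control box (off; it starts within 0.15 of this), 1.0 leaning 0.5 rad to its +x side (on); it stays where it is left (about 0.06 Nm of friction, so under 2 N at the ball)
- start_lever_tip (a point): centre of the black ball (26 mm across) at the end of the lever, 80 mm from the pivot; the pivot lies along y of the control box, 82 mm above the table, in a block 70 x 50 mm whose top is 85 mm above the table
- slab: loose wide sample slab, 120 x 200 x 70 mm, beyond the work; leave alone. Origin at the centre of its underside
- cup: loose terracotta cup, 70 mm across, 80 mm high; leave alone. Origin at the centre of its underside
- tape: loose black tape measure standing on edge, 75 x 38 x 66 mm; leave alone. Origin at the centre of its underside
- hammer: loose hammer with a wooden handle, 260 mm long; leave alone. Origin at the middle of its length, on the table
There are look-alikes about, which are no part of the job. There is more than one size of the prism; the job needs the middle-sized.

How it is judged:
By the outcome, as a careful person would: the job done as asked, in the order asked, and still so for the second after the job is handed in, with the robot touching nothing.
It also fails if it takes over 72 s, if anything falls off the work surface, if the arm or the gripper's body presses on something with over 40 N, if the wrist force passes 120 N, or if a joint passes its speed limit or range.

## Working session

There is one attempt and no reset: what is moved stays moved. The work goes in short steps, Python scripts to look and compute and a tool call to move; the robot and the scene stay as the last step left them, time stands still between calls to the robot, and variables do not carry over. Pictures are saved under pics/ and viewed, and the job is handed in when it is done.

Besides the shell and the picture viewer there is one more tool, called by a JSON object that holds its "api" and its "payload", one argument or row to a line. apply_moves: Moves the arm, as the interface text tells. Its arguments: {"type":"object","properties":{"targets":{"type":"array"}},"required":["targets"]}

```bash
mkdir -p pics; ls; python3 - <<'E'
from workcell import arm
import cv2
print(arm.sense(), arm.hold_point_z)
for n in("top","side","wrist"):
    c=arm.get_calibration(n); print(n,c)
    cv2.imwrite(f"pics/{n}0.png",arm.camera(n))
E
```

```text
pics
{'time': 0.0, 'q': array([-1.27412351e+00,  2.45794947e-01,  1.55895066e+00,  1.08174649e-05,
        1.33868797e+00, -1.74101374e-01]), 'qd': array([-0.00067058, -0.00068132,  0.00050512,  0.00061798, -0.00136832,
       -0.00115692]), 'joint_torque': array([ 7.47635313e-04, -4.15822184e+01, -3.14605486e+01,  6.85349037e-02,
        3.30484752e-02, -1.42435902e-04]), 'ee_pos': array([ 0.29466209, -0.57873254,  0.20439165]), 'orientation': array([-3.14126340e+00,  1.81127048e-03, -1.10002434e+00]), 'contact_force': array([ 0.15449708, -0.29764405,  0.49753817]), 'moment': array([-0.00866932, -0.0002774 ,  0.02831978]), 'opening': 0.09400613219173946} 0.0188
top {'mtx': array([[518.40072072,   0.        , 317.13070516],
       [  0.        , 518.40072072, 191.13999794],
       [  0.        ,   0.        ,   1.        ]]), 'position': array([0.17749962, 0.00485119, 1.82550156]), 'orientation': array([ 0.21141313, -0.00530716, -1.51737007])}
side {'mtx': array([[415.1111349 ,   0.        , 318.90630368],
       [  0.        , 415.1111349 , 203.49591617],
       [  0.        ,   0.        ,   1.        ]]), 'position': array([-0.10009105,  1.06016704,  0.99773963]), 'orientation': array([ 0.96014953, -0.02084   , -2.57301376])}
wrist {'mtx': array([[314.81475545,   0.        , 320.01073896],
       [  0.        , 314.81475545, 200.54477932],
       [  0.        ,   0.        ,   1.        ]]), 'position': array([ 0.36261396, -0.54396233,  0.38428982]), 'orientation': array([-2.68189095e-01, -1.23354949e-04, -1.10026205e+00])}
```

View pics/top0.png

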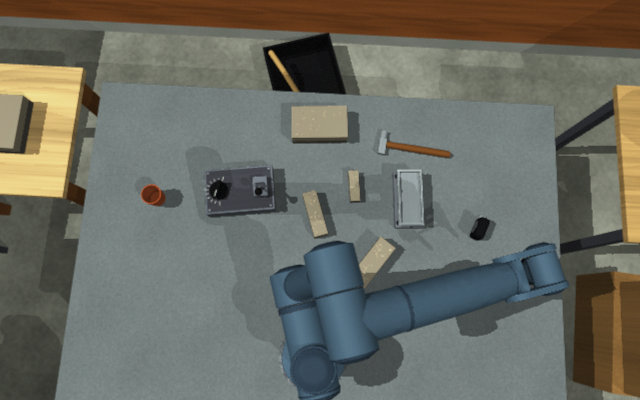

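View pics/side0.png

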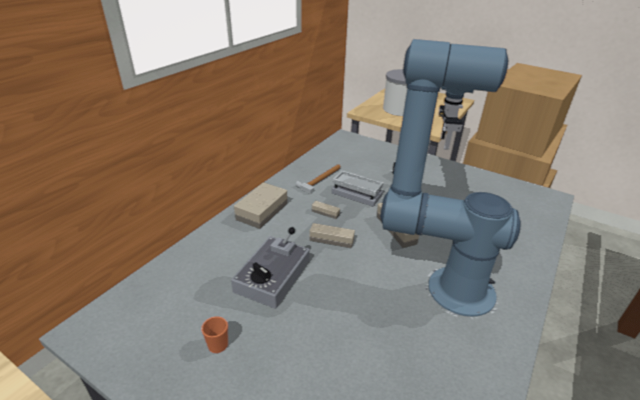

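View pics/wrist0.png

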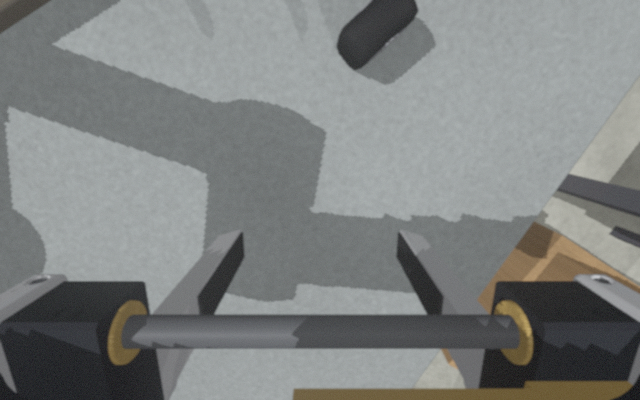

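The top view shows three slim blocks: a small one at (354,185), one at (315,214), and one partly hidden at (378,258). The bed is at (410,198), the control box at (240,190). Next I measure them.

```bash
cat > h.py <<'E'
import numpy as np, cv2
from scipy.spatial.transform import Rotation as R
def cast(c,uv,z):
    uv=np.atleast_2d(np.array(uv,float)); K=c["mtx"]
    d=np.c_[(uv[:,0]-K[0,2])/K[0,0],-(uv[:,1]-K[1,2])/K[1,1],-np.ones(len(uv))]
    d=d@R.from_euler("xyz",c["orientation"]).as_matrix().T
    p=np.array(c["position"]); t=(z-p[2])/d[:,2]
    return p+d*t[:,None]
def proj(c,P):
    P=np.atleast_2d(P); q=(P-c["position"])@R.from_euler("xyz",c["orientation"]).as_matrix()
    K=c["mtx"]; return np.c_[K[0,2]-K[0,0]*q[:,0]/q[:,2],K[1,2]+K[1,1]*q[:,1]/q[:,2]]
E
python3 - <<'E'
from workcell import arm
import cv2,numpy as np
from h import *
im=cv2.imread("pics/top0.png"); c=arm.get_calibration("top")
hsv=cv2.cvtColor(im,cv2.COLOR_BGR2HSV)
for uv in [(315,214),(354,185),(378,258),(320,122)]: print(uv,im[uv[1],uv[0]],hsv[uv[1],uv[0]])
cv2.imwrite("pics/topA.png",cv2.resize(im[150:290,190:340],None,fx=5,fy=5,interpolation=cv2.INTER_CUBIC)[:600])
cv2.imwrite("pics/topB.png",cv2.resize(im[155:275,335:495],None,fx=5,fy=5,interpolation=cv2.INTER_CUBIC))
m=((hsv[...,1]>45)&(hsv[...,0]>8)&(hsv[...,0]<28)&(hsv[...,2]>90)).astype(np.uint8)
n,l,s,ce=cv2.connectedComponentsWithStats(m)
for i in range(1,n):
    if s[i,4]>100 and 95<ce[i][1]<290 and 200<ce[i][0]<500:
        cnt=cv2.findContours((l==i).astype(np.uint8),cv2.RETR_EXTERNAL,cv2.CHAIN_APPROX_NONE)[0][0]
        b=cv2.boxPoints(cv2.minAreaRect(cnt)); w=cast(c,b,0.05)
        print(ce[i],s[i],[round(float(np.linalg.norm(w[k]-w[(k+1)%4])),3) for k in (0,1)],w.mean(0).round(3), b.round(1).tolist())
E
```

```text
(315, 214) [118 143 150] [ 23  54 150]
(354, 185) [124 151 161] [ 22  59 161]
(378, 258) [133 159 168] [ 22  53 168]
(320, 122) [130 156 165] [ 22  54 165]
[319.38784781 121.68256672] [ 292  106   56   32 1761] [0.2, 0.118] [0.816 0.021 0.05 ] [[292.0, 106.0], [347.0, 106.0], [347.0, 137.0], [292.0, 137.0]]
[418.65251989 148.68169761] [386 142  65  15 377] [0.022, 0.23] [ 0.734 -0.336  0.05 ] [[385.6000061035156, 146.10000610351562], [386.6000061035156, 140.3000030517578], [450.5, 150.89999389648438], [449.5, 156.8000030517578]]
[353.87583893 185.6442953 ] [349 171  11  30 298] [0.035, 0.104] [ 0.586 -0.112  0.05 ] [[349.0, 171.0], [359.0, 171.0], [359.0, 200.0], [349.0, 200.0]]
[314.8044164  213.47949527] [303 191  25  46 634] [0.05, 0.158] [0.48 0.02 0.05] [[302.1000061035156, 193.5], [315.79998779296875, 189.8000030517578], [327.6000061035156, 233.0], [313.79998779296875, 236.8000030517578]]
[375.01112485 259.03090235] [359 237  36  51 809] [0.173, 0.066] [ 0.324 -0.185  0.05 ] [[349.29998779296875, 275.5], [380.20001220703125, 236.0], [395.5, 247.89999389648438], [364.5, 287.3999938964844]]
```

View pics/topA.png

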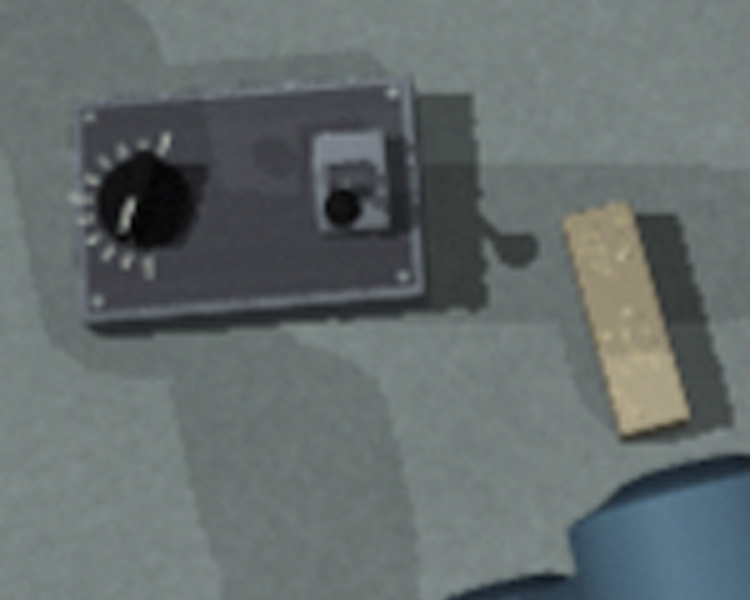

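View pics/topB.png

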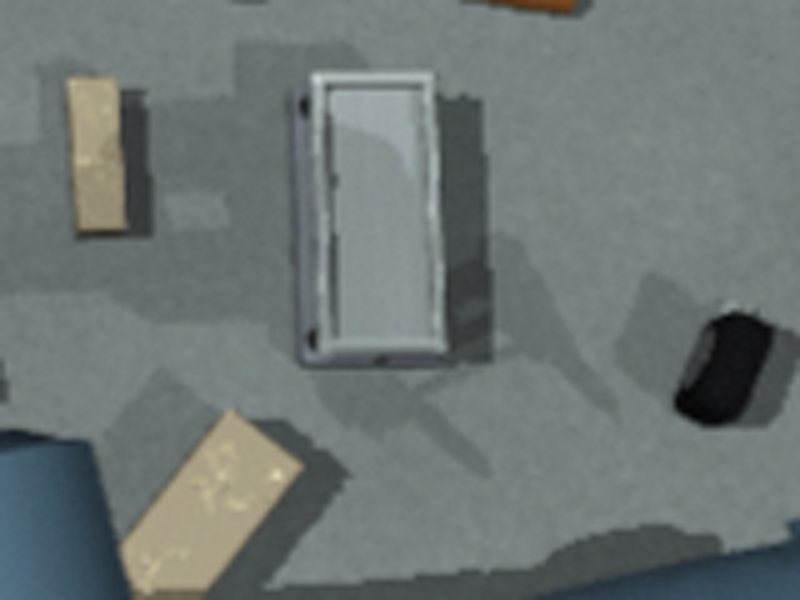

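The block at (315,214) measures 158 x 50 mm, so it is the middle-sized prism. The others measure about 104 x 35 mm and >=173 x 66 mm. Next are precise poses for the prism, bed and control box.

```bash
cat >> h.py <<'E'
def rows(s,tgt,yaw=None,n=None,g=-1,step=45):
    """plan: print tool-axis shifts to TCP target, simulated row by row"""
    p=np.array(s["ee_pos"]);y=s["orientation"][2]
    yaw=y if yaw is None else yaw
    dy=(yaw-y+np.pi)%(2*np.pi)-np.pi
    n=n or int(max(np.ceil(np.linalg.norm(np.array(tgt)-p)*1000/step),np.ceil(abs(dy)/.14),1))
    D=(np.array(tgt)-p)*1000/n; t=round(-dy/n,3); out=[]
    for i in range(n):
        X=np.array([np.cos(y),np.sin(y)]);Y=np.array([np.sin(y),-np.cos(y)])
        out.append([g,round(float(D[:2]@X),1),round(float(D[:2]@Y),1),round(float(-D[2]),1),t]); y-=t
    print(n,"rows:",out)
E
python3 - <<'E'
from workcell import arm
from h import *
im=cv2.imread("pics/top0.png"); c=arm.get_calibration("top")
# prism
b=[[302.1,193.5],[315.8,189.8],[327.6,233],[313.8,236.8]]
w=cast(c,b,.05);print("prism",w.round(4).tolist()); L=w[2]-w[1];print(w.mean(0),np.arctan2(L[1],L[0]))
f=lambda z,o:[(a/5+o[0]-.4,b/5+o[1]-.4) for a,b in z]
# bed lip outer
w=cast(c,f([(311,73),(436,73),(447,352),(318,352)],(335,155)),.072);print("bed",w.round(4).tolist(),w.mean(0));
w=cast(c,f([(77,105),(409,78),(422,289),(85,318)],(190,150)),.06);print("box",w.round(4).tolist(),w.mean(0))
for e in((0,1),(1,2)): d=w[e[1]]-w[e[0]];print(np.linalg.norm(d),np.arctan2(d[1],d[0]))
E
```

```text
prism [[0.5472, 0.0679, 0.05], [0.5631, 0.0207, 0.05], [0.4133, -0.0281, 0.05], [0.3976, 0.0187, 0.05]]
[0.48028221 0.0197821  0.05      ] -2.826749141585133
bed [[0.6473, -0.2581, 0.072], [0.6521, -0.3455, 0.072], [0.4556, -0.3551, 0.072], [0.4508, -0.2671, 0.072]] [ 0.55144134 -0.30644976  0.072     ]
box [[0.6085, 0.4126, 0.06], [0.6408, 0.1814, 0.06], [0.4908, 0.1616, 0.06], [0.4579, 0.3921, 0.06]] [0.54952224 0.28691911 0.06      ]
0.23337680852930245 -1.4319080993960267
0.15133196661023776 -3.010248620239309
```

```bash
python3 - <<'E'
from workcell import arm
from h import *
rows(arm.sense(),[.480,.020,.2],-1.256)
E
```

```text
14 rows: [[-1, -32.1, -31.2, 0.3, np.float64(0.011)], [-1, -32.5, -30.8, 0.3, np.float64(0.011)], [-1, -32.8, -30.5, 0.3, np.float64(0.011)], [-1, -33.1, -30.1, 0.3, np.float64(0.011)], [-1, -33.5, -29.8, 0.3, np.float64(0.011)], [-1, -33.8, -29.4, 0.3, np.float64(0.011)], [-1, -34.1, -29.0, 0.3, np.float64(0.011)], [-1, -34.4, -28.6, 0.3, np.float64(0.011)], [-1, -34.7, -28.3, 0.3, np.float64(0.011)], [-1, -35.0, -27.9, 0.3, np.float64(0.011)], [-1, -35.3, -27.5, 0.3, np.float64(0.011)], [-1, -35.7, -27.1, 0.3, np.float64(0.011)], [-1, -35.9, -26.7, 0.3, np.float64(0.011)], [-1, -36.2, -26.3, 0.3, np.float64(0.011)]]
```

{"api": "apply_moves", "payload": {
  "targets": [
    [[-1, -32, -31, 0, 0.011], [-1, -32.5, -31, 0, 0.011], [-1, -33, -30.5, 0, 0.011], [-1, -33, -30, 0, 0.011], [-1, -33.5, -30, 0, 0.011], [-1, -34, -29.5, 0, 0.011], [-1, -34, -29, 0, 0.011], [-1, -34.5, -28.5, 0, 0.011], [-1, -34.5, -28, 0, 0.011], [-1, -35, -28, 0, 0.011], [-1, -35, -27.5, 0, 0.011], [-1, -35.5, -27, 0, 0.011]]
  ]
}}

```text
time: 1.35
ee_pos: [0.4577, -0.0507, 0.2021]
orientation: [-3.141, 0.005, -1.249]
contact_force: [0.1, -0.0, 1.1]
opening: 0.0941
```

```bash
python3 - <<'E'
from workcell import arm
from h import *
rows(arm.sense(),[.480,.020,.2],-1.256)
c=arm.get_calibration("wrist"); np.save("w1.npy",c,allow_pickle=True)
cv2.imwrite("pics/w1.png",arm.camera("wrist"))
E
```

```text
2 rows: [[-1, -30.0, -21.8, 1.1, np.float64(0.003)], [-1, -30.1, -21.7, 1.1, np.float64(0.003)]]
```

View pics/w1.png

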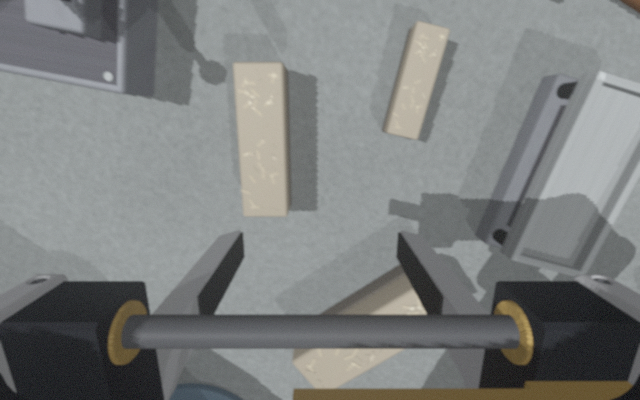

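Wrist view: the prism's face is at roughly (233,64), (283,63), (287,215), (243,216), and the small block is at (417,80). Casting gives the pose again.

```bash
python3 - <<'E'
from h import *
im=cv2.imread("pics/w1.png"); c=np.load("w1.npy",allow_pickle=True).item()
hsv=cv2.cvtColor(im,cv2.COLOR_BGR2HSV)
m=((hsv[...,1]>35)&(hsv[...,0]>14)&(hsv[...,0]<30)&(hsv[...,2]>90)).astype(np.uint8)
n,l,s,ce=cv2.connectedComponentsWithStats(m)
i=l[150,262];cnt=cv2.findContours((l==i).astype(np.uint8),cv2.RETR_EXTERNAL,cv2.CHAIN_APPROX_NONE)[0][0]
print(s[i])
for z in(.05,):
    w=cast(c,cnt[:,0],z)[:,:2].astype(np.float32)
    r=cv2.minAreaRect(w*1000);print(z,r)
cv2.imwrite("pics/w1z.png",cv2.resize(im[40:240,200:320],None,fx=3,fy=3,interpolation=cv2.INTER_CUBIC))
E
```

```text
[     0      0    640    400 249038]
0.05 ((405.86395263671875, -64.41656494140625), (466.7372131347656, 844.7266235351562), 18.586286544799805)
```

View pics/w1z.png

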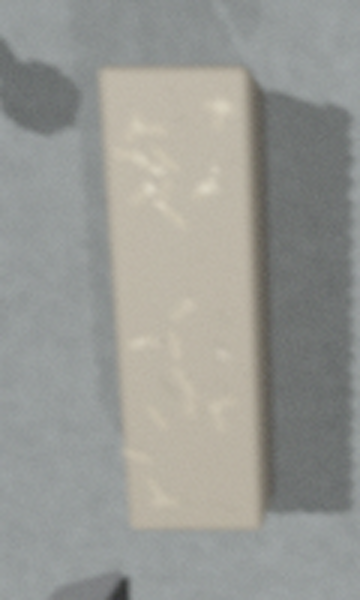

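```bash
python3 - <<'E'
from h import *
c=np.load("w1.npy",allow_pickle=True).item()
z=[(101,69),(247,69),(262,527),(131,527)]
w=cast(c,[(a/3+200-.3,b/3+40-.3) for a,b in z],.05)
print(w.round(4).tolist(),w.mean(0))
for a,b in((3,0),(2,1),(0,1),(3,2)): d=w[b]-w[a];print(np.linalg.norm(d),np.arctan2(d[1],d[0]))
# tool z error: check pixel of top-calibrated centre
E
```

```text
[[0.5491, 0.0695, 0.05], [0.5641, 0.0244, 0.05], [0.4157, -0.0256, 0.05], [0.4004, 0.0203, 0.05]] [0.48234155 0.022131   0.05      ]
0.15667098635500648 0.31937060035882187
0.15660927365241548 0.3248709122149589
0.047558503709399645 -1.2498077527404499
0.04842004234562141 -1.2485130843252386
```

```bash
python3 - <<'E'
from workcell import arm
from h import *
s=arm.sense();rows(s,[.4815,.021,.12],-1.25)
E
```

```text
3 rows: [[-1, -18.4, -14.3, 27.4, np.float64(0.002)], [-1, -18.5, -14.3, 27.4, np.float64(0.002)], [-1, -18.5, -14.3, 27.4, np.float64(0.002)]]
```

{"api": "apply_moves", "payload": {
  "targets": [
    [[-1, -18.5, -14.5, 27, 0.0], [-1, -18.5, -14.5, 27, 0.0], [-1, -18.5, -14.5, 27, 0.0], [-1, 0, 0, 0, 0]]
  ]
}}

```text
time: 1.8
ee_pos: [0.4833, 0.0275, 0.1201]
orientation: [-3.137, 0.005, -1.237]
contact_force: [-0.3, 0.6, -0.2]
opening: 0.094
```

```bash
python3 - <<'E'
from workcell import arm
from h import *
s=arm.sense();print(s["ee_pos"]);rows(s,[.4815,.021,.020],-1.25)
E
```

```text
[0.48331544 0.02750572 0.12011579]
3 rows: [[-1, 1.9, 1.3, 33.4, np.float64(0.004)], [-1, 1.9, 1.3, 33.4, np.float64(0.004)], [-1, 1.9, 1.3, 33.4, np.float64(0.004)]]
```

{"api": "apply_moves", "payload": {
  "targets": [
    [[-1, 2, 1.3, 30, 0.004], [-1, 2, 1.3, 30, 0.004], [-1, 2, 1.3, 25, 0.004], [-1, 0, 0, 12, 0], [-1, 0, 0, 0, 0]]
  ]
}}

```text
time: 2.3
ee_pos: [0.4853, 0.0184, 0.0245]
orientation: [-3.131, 0.001, -1.248]
contact_force: [-0.2, -0.3, 0.2]
opening: 0.0939
```

```bash
python3 - <<'E'
from workcell import arm
from h import *
s=arm.sense();print(s["ee_pos"]);rows(s,[.4815,.021,.019],-1.25)
E
```

```text
[0.48527635 0.01837888 0.02449461]
1 rows: [[-1, -3.7, 2.7, 5.5, np.float64(0.002)]]
```

{"api": "apply_moves", "payload": {
  "targets": [
    [[-1, -3.7, 2.7, 5.5, 0.0], [-1, 0, 0, 0, 0], [1, 0, 0, 0, 0], [1, 0, 0, 0, 0], [1, 0, 0, 0, 0], [1, 0, 0, 0, 0], [1, 0, 0, 0, 0], [1, 0, 0, 0, 0], [1, 0, 0, 0, 0]]
  ]
}}

```text
time: 3.2
ee_pos: [0.4857, 0.0204, 0.0243]
orientation: [-3.122, -0.004, -1.248]
contact_force: [0.0, -0.1, -0.6]
opening: 0.0495
```

{"api": "apply_moves", "payload": {
  "targets": [
    [[1, 0, 0, -15, 0], [1, 0, 0, -25, 0], [1, 0, 0, -25, 0], [1, 0, 0, -25, 0], [1, 0, 0, -25, 0], [1, 0, 0, -10, 0], [1, 0, 0, 0, 0]]
  ]
}}

```text
time: 3.9
ee_pos: [0.4777, 0.0205, 0.1471]
orientation: [-3.135, 0.002, -1.248]
contact_force: [0.0, 0.2, -2.9]
opening: 0.0501
```

```bash
python3 - <<'E'
from workcell import arm
from h import *
s=arm.sense();print(s["ee_pos"],s["orientation"],s["contact_force"],s["moment"],s["qd"].round(3))
print(R.from_euler("xyz",s["orientation"]).as_matrix().round(3))
np.save("w2.npy",arm.get_calibration("wrist"),allow_pickle=True)
cv2.imwrite("pics/w2.png",arm.camera("wrist"));cv2.imwrite("pics/top2.png",arm.camera("top"));cv2.imwrite("pics/side2.png",arm.camera("side"))
s=arm.sense();print(s["ee_pos"],s["orientation"])
E
```

```text
[0.47773139 0.0205149  0.14706064] [-3.13528512e+00  1.86185470e-03 -1.24758919e+00] [ 0.04887106  0.20480291 -2.88138008] [ 0.03224438 -0.0628838  -0.0003675 ] [-0.     0.006  0.015 -0.002 -0.007 -0.001]
[[ 0.318 -0.948  0.005]
 [-0.948 -0.318  0.004]
 [-0.002 -0.006 -1.   ]]
[0.47637364 0.02076042 0.14492507] [-3.13897074  0.00403595 -1.2476904 ]
```

View pics/w2.png

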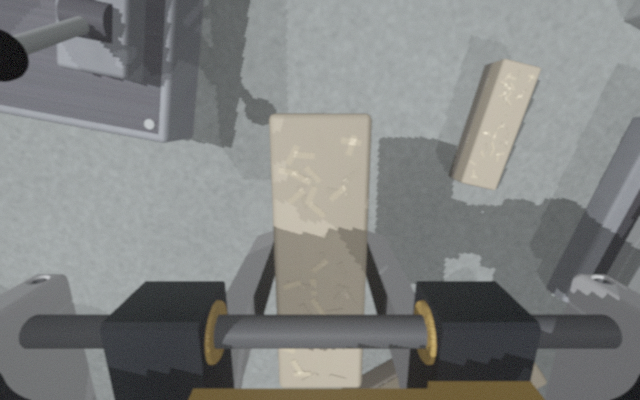

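View pics/side2.png

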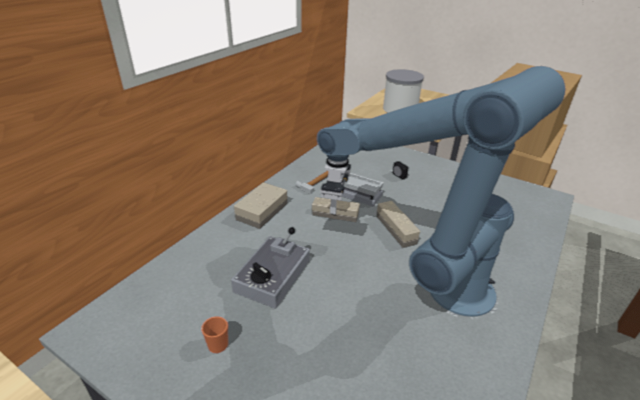

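View pics/top2.png

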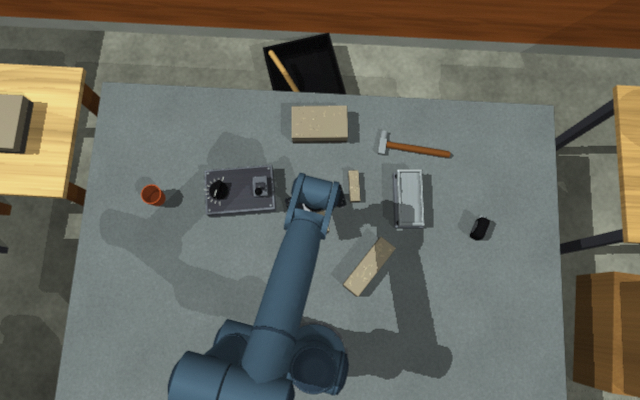

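```bash
python3 - <<'E'
from workcell import arm
from h import *
c=np.load("w2.npy",allow_pickle=True).item()
w=cast(c,[(271.5,114),(370,114),(361,388),(281,388)],.147-.0243+.05)
p=np.array([.4777,.0205]);y=-1.2476
Rm=np.array([[np.cos(y),np.sin(y)],[np.sin(y),-np.cos(y)]])
print((w[:,:2]-p)@Rm.T*1000)
rows(arm.sense(),[.5514,-.3064,.165],-1.525,n=10)
E
```

```text
[[-23.03161286 -76.22649489]
 [ 23.62636563 -76.21500378]
 [ 24.71301742  83.66992089]
 [-23.69994797  83.66125923]]
10 rows: [[-1, 33.4, 3.3, -2.0, np.float64(0.028)], [-1, 33.5, 2.3, -2.0, np.float64(0.028)], [-1, 33.5, 1.4, -2.0, np.float64(0.028)], [-1, 33.6, 0.5, -2.0, np.float64(0.028)], [-1, 33.6, -0.5, -2.0, np.float64(0.028)], [-1, 33.5, -1.4, -2.0, np.float64(0.028)], [-1, 33.5, -2.4, -2.0, np.float64(0.028)], [-1, 33.4, -3.3, -2.0, np.float64(0.028)], [-1, 33.3, -4.2, -2.0, np.float64(0.028)], [-1, 33.2, -5.2, -2.0, np.float64(0.028)]]
```

{"api": "apply_moves", "payload": {
  "targets": [
    [[1, 20, 3, -4, 0.02], [1, 34, 2, -3, 0.028], [1, 34, 1.5, -3, 0.028], [1, 34, 0.5, -3, 0.028], [1, 34, -0.5, -3, 0.028], [1, 34, -1.5, -2, 0.028], [1, 34, -2.5, -2, 0.028], [1, 34, -3.5, -2, 0.028], [1, 30, -4, -2, 0.028], [1, 15, -4, -2, 0.03], [1, 0, 0, 0, 0]]
  ]
}}

```text
time: 5.15
ee_pos: [0.5392, -0.2822, 0.1448]
orientation: [3.113, 0.023, -1.531]
contact_force: [-0.6, 0.1, -3.2]
opening: 0.0499
```

```bash
python3 - <<'E'
from workcell import arm
from h import *
np.save("w3.npy",arm.get_calibration("wrist"),allow_pickle=True)
cv2.imwrite("pics/w3.png",arm.camera("wrist"));cv2.imwrite("pics/side3.png",arm.camera("side"))
s=arm.sense();print(s["ee_pos"],s["orientation"])
rows(s,[.5552,-.3062,.165],-1.525)
E
```

```text
[ 0.53857301 -0.27985277  0.14447107] [ 3.11168176  0.02429265 -1.52904008]
1 rows: [[-1, 27.0, -15.5, -20.5, np.float64(-0.004)]]
```

View pics/w3.png

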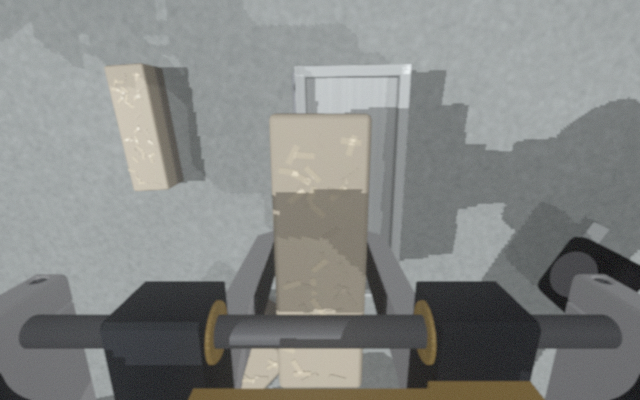

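```bash
python3 - <<'E'
from h import *
im=cv2.imread("pics/w3.png");c=np.load("w3.npy",allow_pickle=True).item()
cv2.imwrite("pics/w3z.png",cv2.resize(im[50:260,240:450],None,fx=2.8,fy=2.8,interpolation=cv2.INTER_CUBIC))
print(cast(c,[(294,66.5),(410.5,65.5)],.072))
# predicted from top view
C=np.array([.5514,-.3064]);a=.0457
for z,hx,hy in((.072,.098,.043),(.072,.09,.035)):
  P=[np.r_[C+sx*hx*np.array([np.cos(a),np.sin(a)])+sy*hy*np.array([-np.sin(a),np.cos(a)]),z] for sx,sy in((1,1),(1,-1),(-1,-1),(-1,1))]
  print(proj(c,P).round(1).tolist())
E
```

```text
[[ 0.64637914 -0.25733287  0.072     ]
 [ 0.65020751 -0.34256322  0.072     ]]
[[296.2, 65.2], [413.9, 64.1], [396.5, 296.9], [302.3, 296.3]]
[[307.3, 76.7], [402.1, 75.9], [388.2, 289.2], [310.9, 288.7]]
```

View pics/w3z.png

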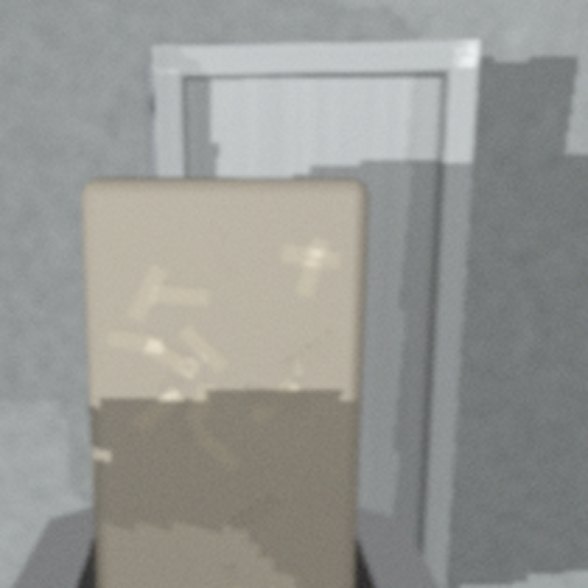

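{"api": "apply_moves", "payload": {
  "targets": [
    [[1, 7, -4, -4, 0], [1, 7, -4, -4, 0], [1, 6, -4, -4, 0], [1, 5, -3, -3, 0], [1, 0, 0, 0, 0], [1, 0, 0, 0, 0]]
  ]
}}

```text
time: 5.85
ee_pos: [0.5565, -0.3029, 0.1589]
orientation: [3.111, 0.026, -1.524]
contact_force: [-0.3, 0.1, -2.3]
opening: 0.05
```

{"api": "apply_moves", "payload": {
  "targets": [
    [[1, 0, 0, 0, 0], [1, 0, 0, 0, 0], [1, 0, 0, 0, 0], [1, 0, 0, 0, 0], [1, 0, 0, 0, 0], [1, 0, 0, 0, 0]]
  ]
}}

```text
time: 6.45
ee_pos: [0.5559, -0.302, 0.1584]
orientation: [3.11, 0.027, -1.524]
contact_force: [-0.6, 0.2, -2.8]
opening: 0.0494
```

{"api": "apply_moves", "payload": {
  "targets": [
    [[1, 0, 0, 20, 0], [1, 0, 0, 20, 0], [1, 0, 0, 0, 0]]
  ]
}}

```text
time: 6.75
ee_pos: [0.5552, -0.3015, 0.1186]
orientation: [3.112, 0.025, -1.524]
contact_force: [-1.2, 0.3, -3.7]
opening: 0.0496
```

{"api": "apply_moves", "payload": {
  "targets": [
    [[1, 0, 0, -40, 0], [1, 0, 0, -10, 0], [1, 0, 0, 0, 0]]
  ]
}}

```text
time: 7.05
ee_pos: [0.5564, -0.3024, 0.1696]
orientation: [3.11, 0.026, -1.524]
contact_force: [-0.3, 0.5, -3.3]
opening: 0.0496
```

{"api": "apply_moves", "payload": {
  "targets": [
    [[1, -34, 0, 0, 0], [1, -34, 0, 0, 0], [1, -34, 0, 0, 0], [1, -34, 0, 0, 0], [1, -34, 0, 0, 0], [1, 0, 0, 0, 0], [1, 0, 0, 0, 0]]
  ]
}}

```text
time: 7.75
ee_pos: [0.5468, -0.1275, 0.1704]
orientation: [3.11, 0.026, -1.526]
contact_force: [-0.5, 0.1, -2.6]
opening: 0.0497
```

{"api": "apply_moves", "payload": {
  "targets": [
    [[1, 10, 0, 0, 0], [1, 10, 0, 0, 0], [1, 10, 0, 0, 0], [1, 10, 0, 0, 0], [1, 10, 0, 0, 0], [1, 10, 0, 0, 0], [1, 10, 0, 0, 0]]
  ]
}}

```text
time: 8.45
ee_pos: [0.5496, -0.2076, 0.1674]
orientation: [3.109, 0.025, -1.531]
contact_force: [-0.1, -0.8, -2.8]
opening: 0.05
```

{"api": "apply_moves", "payload": {
  "targets": [
    [[1, 0, 0, 0, -0.05], [1, 0, 0, 0, -0.05], [1, 0, 0, 0, -0.05], [1, 0, 0, 0, -0.05], [1, 0, 0, 0, -0.05], [1, 0, 0, 0, -0.05], [1, 0, 0, 0, 0]]
  ]
}}

```text
time: 9.15
ee_pos: [0.5497, -0.2137, 0.1672]
orientation: [3.118, 0.033, -1.223]
contact_force: [-0.2, 0.1, -3.4]
opening: 0.0496
```

{"api": "apply_moves", "payload": {
  "targets": [
    [[1, 0, 0, 0, 0.05], [1, 0, 0, 0, 0.05], [1, 0, 0, 0, 0.05], [1, 0, 0, 0, 0.05], [1, 0, 0, 0, 0.05], [1, 0, 0, 0, 0.05], [1, 0, 0, 0, 0]]
  ]
}}

```text
time: 9.85
ee_pos: [0.5498, -0.2162, 0.1671]
orientation: [3.109, 0.024, -1.543]
contact_force: [-0.6, -0.0, -3.6]
opening: 0.0497
```

{"api": "apply_moves", "payload": {
  "targets": [
    [[1, -34, 0, 2, -0.04], [1, -34, 0, 2, -0.04], [1, -34, 0, 2, -0.04], [1, -34, 0, 2, -0.04], [1, -34, 0, 2, -0.04], [1, 0, 0, 0, 0], [1, 0, 0, 0, 0]]
  ]
}}

```text
time: 10.55
ee_pos: [0.531, -0.0442, 0.162]
orientation: [3.117, 0.029, -1.335]
contact_force: [0.5, 0.2, -2.6]
opening: 0.0499
```

```bash
cat >>h.py <<'E'
def tilt(s):
    Z=R.from_euler("xyz",s["orientation"]).as_matrix()[:,2]; return Z[:2].round(4)
E
python3 - <<'E'
from workcell import arm
from h import *
s=arm.sense();print(s["ee_pos"],s["orientation"],tilt(s),s["q"])
E
```

```text
[ 0.5310102  -0.04416069  0.16198914] [ 3.11670464  0.0286627  -1.33497231] [-0.0309  0.022 ] [-0.3022717   0.03709962  1.87192933  0.01240992  1.26864783  1.02843722]
```

```bash
python3 - <<'E'
from workcell import arm
from h import *
s=arm.sense();rows(s,[.5548,-.3053,.145],-1.525,n=11)
E
```

```text
11 rows: [[-1, 23.6, 3.4, 1.5, np.float64(0.017)], [-1, 23.6, 3.0, 1.5, np.float64(0.017)], [-1, 23.7, 2.6, 1.5, np.float64(0.017)], [-1, 23.7, 2.2, 1.5, np.float64(0.017)], [-1, 23.8, 1.8, 1.5, np.float64(0.017)], [-1, 23.8, 1.4, 1.5, np.float64(0.017)], [-1, 23.8, 1.0, 1.5, np.float64(0.017)], [-1, 23.8, 0.6, 1.5, np.float64(0.017)], [-1, 23.8, 0.2, 1.5, np.float64(0.017)], [-1, 23.8, -0.2, 1.5, np.float64(0.017)], [-1, 23.8, -0.6, 1.5, np.float64(0.017)]]
```

{"api": "apply_moves", "payload": {
  "targets": [
    [[1, 23.5, 3.5, 1, 0.017], [1, 23.5, 3, 1, 0.017], [1, 23.5, 2.5, 1, 0.017], [1, 23.5, 2, 1, 0.017], [1, 24, 2, 1, 0.017], [1, 24, 1.5, 1, 0.017], [1, 24, 1, 1, 0.017], [1, 24, 0.5, 1, 0.017], [1, 24, 0, 1, 0.017], [1, 24, 0, 1, 0.017], [1, 15, 0, 1, 0.017], [1, 0, 0, 0, 0]]
  ]
}}

```text
time: 11.75
ee_pos: [0.5524, -0.3221, 0.1453]
orientation: [3.115, 0.019, -1.544]
contact_force: [-0.6, 0.3, -2.3]
opening: 0.0498
```

```bash
python3 - <<'E'
from workcell import arm
from h import *
s=arm.sense();print(tilt(s));rows(s,[.5548,-.3053,.115],-1.525)
E
```

```text
[-0.027   0.0185]
1 rows: [[-1, -16.7, -2.9, 30.3, np.float64(-0.019)]]
```

{"api": "apply_moves", "payload": {
  "targets": [
    [[1, -8, -1.5, 8, -0.01], [1, -8, -1.5, 8, -0.009], [1, 0, 0, 8, 0], [1, 0, 0, 5, 0], [1, 0, 0, 0, 0]]
  ]
}}

```text
time: 12.25
ee_pos: [0.5536, -0.3, 0.1129]
orientation: [3.113, 0.023, -1.52]
contact_force: [-0.7, 0.8, -3.4]
opening: 0.0501
```

```bash
python3 - <<'E'
from workcell import arm
from h import *
s=arm.sense();print(tilt(s));rows(s,[.5548,-.3053,.1],-1.525)
np.save("w4.npy",arm.get_calibration("wrist"),allow_pickle=True)
cv2.imwrite("pics/w4.png",arm.camera("wrist"));cv2.imwrite("pics/side4.png",cv2.resize(arm.camera("side")[140:240,290:450],None,fx=5,fy=5,interpolation=cv2.INTER_CUBIC))
E
```

```text
[-0.0294  0.0217]
1 rows: [[-1, 5.4, -0.9, 12.9, np.float64(0.005)]]
```

View pics/w4.png

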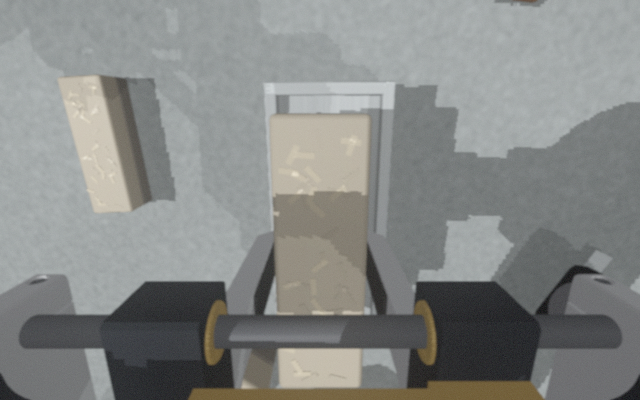

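View pics/side4.png

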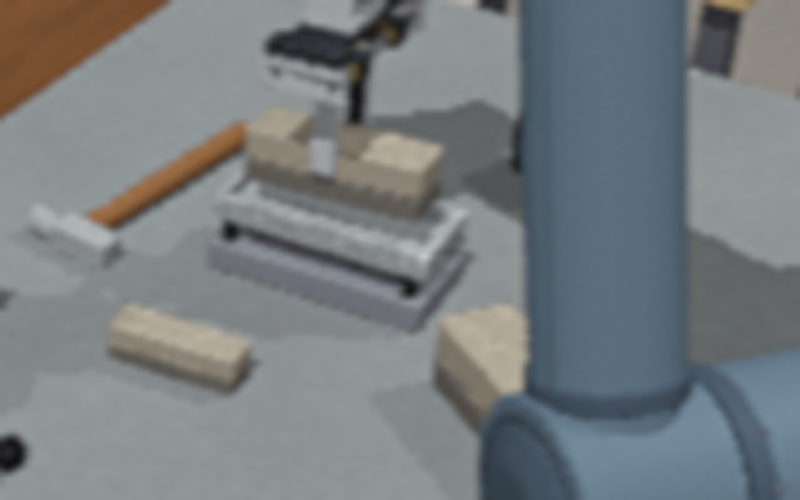

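The prism hovers over the bed, slightly to its left (far lip from (264,84) to (394,83)). I re-measure the bed from this view.

```bash
python3 - <<'E'
from h import *
c=np.load("w4.npy",allow_pickle=True).item()
w=cast(c,[(264.5,83.5),(394.5,82.5)],.072);print(w); print(w.mean(0)[:2]-.098*np.array([.999,.0457]))
# prism top far corners, TCP .1129 ->top ~.139
print(cast(c,[(271.5,114),(370,114)],.139))
E
```

```text
[[ 0.64603598 -0.25814932  0.072     ]
 [ 0.6508362  -0.34260691  0.072     ]]
[ 0.55053409 -0.30485672]
[[ 0.62945129 -0.27417482  0.139     ]
 [ 0.63180331 -0.31983348  0.139     ]]
```

{"api": "apply_moves", "payload": {
  "targets": [
    [[1, 4.5, 0, 6, 0], [1, 0, 0, 6, 0], [1, 0, 0, 4, 0], [1, 0, 0, 3, 0], [1, 0, 0, 0, 0]]
  ]
}}

```text
time: 12.85
ee_pos: [0.5542, -0.3062, 0.0942]
orientation: [3.116, 0.021, -1.521]
contact_force: [0.1, -0.6, -2.5]
opening: 0.0491
```

{"api": "apply_moves", "payload": {
  "targets": [
    [[1, 0, 0, 2, 0], [1, 0, 0, 2, 0], [1, 0, 0, 0, 0]]
  ]
}}

```text
time: 13.15
ee_pos: [0.5543, -0.3062, 0.09]
orientation: [3.116, 0.02, -1.521]
contact_force: [0.8, 0.1, -3.0]
opening: 0.0501
```

{"api": "apply_moves", "payload": {
  "targets": [
    [[1, 0, 0, 2, 0], [1, 0, 0, 1, 0], [1, 0, 0, 0, 0]]
  ]
}}

```text
time: 13.45
ee_pos: [0.5545, -0.3065, 0.0881]
orientation: [3.117, 0.019, -1.52]
contact_force: [0.4, -0.5, -2.3]
opening: 0.0498
```

{"api": "apply_moves", "payload": {
  "targets": [
    [[1, 0, 0, 1, 0], [1, 0, 0, 1, 0], [1, 0, 0, 0, 0]]
  ]
}}

```text
time: 13.75
ee_pos: [0.5547, -0.3067, 0.0877]
orientation: [3.117, 0.019, -1.52]
contact_force: [-1.0, 0.8, -2.0]
opening: 0.0499
```

{"api": "apply_moves", "payload": {
  "targets": [
    [[1, 0, 0, 2, 0], [1, 0, 0, 2, 0]]
  ]
}}

```text
time: 13.95
ee_pos: [0.5545, -0.3071, 0.0848]
orientation: [3.117, 0.018, -1.52]
contact_force: [-4.9, 2.5, 4.4]
opening: 0.0499
```

{"api": "apply_moves", "payload": {
  "targets": [
    [[1, 0, 0, 2, 0]]
  ]
}}

```text
time: 14.05
ee_pos: [0.5545, -0.3071, 0.0845]
orientation: [3.116, 0.018, -1.52]
contact_force: [-8.8, 6.3, 17.9]
opening: 0.0498
```

{"api": "apply_moves", "payload": {
  "targets": [
    [[1, 0, 0, -0.7, 0], [-0.4, 0, 0, 0, 0], [-0.4, 0, 0, 0, 0], [-0.4, 0, 0, 0, 0]]
  ]
}}

```text
time: 14.45
ee_pos: [0.5556, -0.3076, 0.0847]
orientation: [3.119, 0.017, -1.52]
contact_force: [-0.2, -0.4, -2.0]
opening: 0.0652
```

{"api": "apply_moves", "payload": {
  "targets": [
    [[-0.6, 0, 0, -5, 0], [-0.8, 0, 0, -10, 0], [-1, 0, 0, -20, 0], [-1, 0, 0, -30, 0], [-1, 0, 0, -30, 0], [-1, 0, 0, -20, 0], [-1, 0, 0, 0, 0]]
  ]
}}

```text
time: 15.15
ee_pos: [0.5589, -0.3099, 0.2071]
orientation: [3.121, 0.015, -1.52]
contact_force: [-0.2, -0.2, 0.2]
opening: 0.094
```

```bash
python3 - <<'E'
from workcell import arm
from h import *
s=arm.sense();print(s["ee_pos"],tilt(s))
cv2.imwrite("pics/w5.png",arm.camera("wrist"));cv2.imwrite("pics/side5.png",cv2.resize(arm.camera("side")[140:240,290:450],None,fx=5,fy=5,interpolation=cv2.INTER_CUBIC))
E
```

```text
[ 0.55885198 -0.30986176  0.20710745] [-0.0216  0.0143]
```

View pics/w5.png

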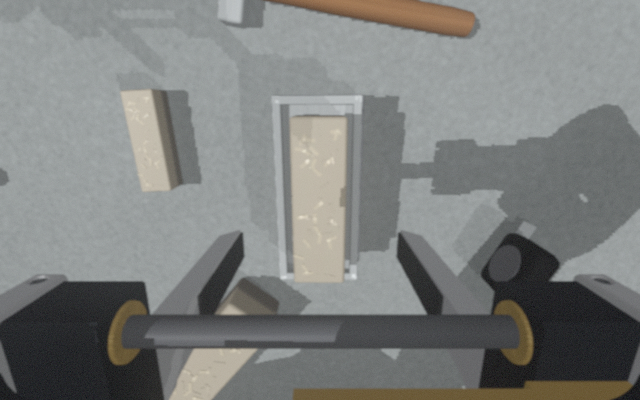

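View pics/side5.png

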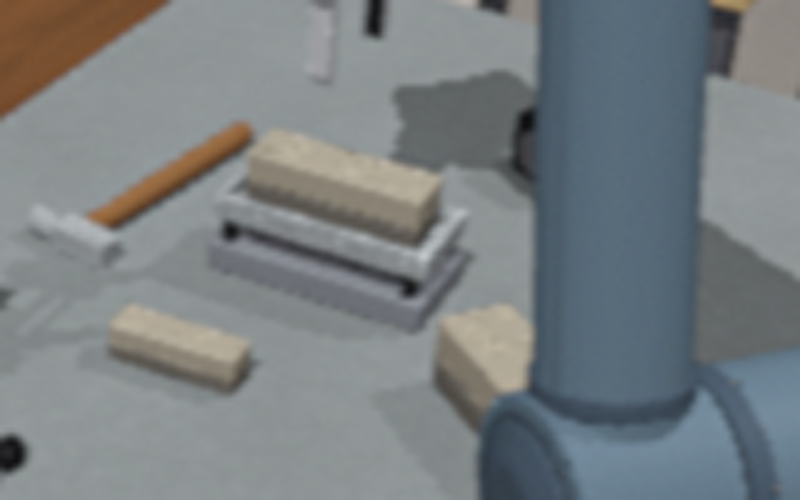

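The prism sits within the lips (far end at row 116, near end at row 282). I check its extents at the expected top height of 0.110 m.

```bash
python3 - <<'E'
from workcell import arm
from h import *
c=arm.get_calibration("wrist")
z=cast(c,[(290,116),(347,116),(344.5,282),(293.5,282)],.11);print(z.round(4).tolist(),z.mean(0),[np.linalg.norm(z[i]-z[(i+1)%4]).round(4) for i in range(4)])
l=cast(c,[(273,97),(362,97),(356,280),(280,280)],.072);print(l.round(4).tolist(),l.mean(0),[np.linalg.norm(l[i]-l[(i+1)%4]).round(4) for i in range(4)])
rows(arm.sense(),[.50,.15,.25],-.9)
E
```

```text
[[0.6284, -0.2786, 0.11], [0.6308, -0.326, 0.11], [0.4749, -0.3352, 0.11], [0.4718, -0.2855, 0.11]] [ 0.55148252 -0.30631426  0.11      ] [np.float64(0.0474), np.float64(0.1562), np.float64(0.0498), np.float64(0.1567)]
[[0.6434, -0.2582, 0.072], [0.6475, -0.3411, 0.072], [0.4552, -0.3515, 0.072], [0.4501, -0.2673, 0.072]] [ 0.54907646 -0.30453436  0.072     ] [np.float64(0.0831), np.float64(0.1926), np.float64(0.0844), np.float64(0.1935)]
11 rows: [[-1, -41.9, 3.1, -4.2, np.float64(-0.056)], [-1, -42.0, 0.8, -4.2, np.float64(-0.056)], [-1, -42.0, -1.6, -4.2, np.float64(-0.056)], [-1, -41.8, -3.9, -4.2, np.float64(-0.056)], [-1, -41.6, -6.3, -4.2, np.float64(-0.056)], [-1, -41.1, -8.6, -4.2, np.float64(-0.056)], [-1, -40.6, -10.9, -4.2, np.float64(-0.056)], [-1, -39.9, -13.1, -4.2, np.float64(-0.056)], [-1, -39.1, -15.3, -4.2, np.float64(-0.056)], [-1, -38.2, -17.5, -4.2, np.float64(-0.056)], [-1, -37.2, -19.6, -4.2, np.float64(-0.056)]]
```

```bash
python3 - <<'E'
from workcell import arm
from h import *
rows(arm.sense(),[.60,.0,.26],-.12,n=12)
E
```

```text
12 rows: [[-1, -25.5, -4.8, -4.7, np.float64(-0.117)], [-1, -24.8, -7.8, -4.7, np.float64(-0.117)], [-1, -23.7, -10.6, -4.7, np.float64(-0.117)], [-1, -22.3, -13.3, -4.7, np.float64(-0.117)], [-1, -20.6, -15.8, -4.7, np.float64(-0.117)], [-1, -18.6, -18.1, -4.7, np.float64(-0.117)], [-1, -16.4, -20.2, -4.7, np.float64(-0.117)], [-1, -13.9, -21.9, -4.7, np.float64(-0.117)], [-1, -11.2, -23.4, -4.7, np.float64(-0.117)], [-1, -8.4, -24.6, -4.7, np.float64(-0.117)], [-1, -5.5, -25.4, -4.7, np.float64(-0.117)], [-1, -2.5, -25.8, -4.7, np.float64(-0.117)]]
```

{"api": "apply_moves", "payload": {
  "targets": [
    [[-1, -25.5, -5, -5, -0.117], [-1, -25, -8, -5, -0.117], [-1, -24, -10.5, -5, -0.117], [-1, -22, -13, -5, -0.117], [-1, -20.5, -16, -5, -0.117], [-1, -18.5, -18, -5, -0.117], [-1, -16.5, -20, -5, -0.117], [-1, -14, -22, -5, -0.117], [-1, -11, -23.5, -5, -0.117], [-1, -8.5, -24.5, -5, -0.117], [-1, -5.5, -25.5, -5, -0.117], [-1, -2.5, -26, -5, -0.117]]
  ]
}}

```text
time: 16.45
ee_pos: [0.5843, 0.0129, 0.245]
orientation: [-3.111, 0.067, -0.064]
contact_force: [0.8, 0.5, -0.3]
opening: 0.0941
```

```bash
python3 - <<'E'
from workcell import arm
from h import *
s=arm.sense();print(tilt(s),s["q"]);rows(s,[.63,.32,.27],1.15,n=12)
E
```

```text
[-0.0652  0.0353] [-0.1829284   0.10536931  1.64490952  0.02294975  1.46197795 -0.1208293 ]
12 rows: [[-1, 2.2, -25.8, -2.1, np.float64(-0.101)], [-1, 4.7, -25.4, -2.1, np.float64(-0.101)], [-1, 7.3, -24.8, -2.1, np.float64(-0.101)], [-1, 9.7, -24.0, -2.1, np.float64(-0.101)], [-1, 12.1, -22.9, -2.1, np.float64(-0.101)], [-1, 14.4, -21.5, -2.1, np.float64(-0.101)], [-1, 16.5, -20.0, -2.1, np.float64(-0.101)], [-1, 18.4, -18.2, -2.1, np.float64(-0.101)], [-1, 20.1, -16.3, -2.1, np.float64(-0.101)], [-1, 21.7, -14.1, -2.1, np.float64(-0.101)], [-1, 23.0, -11.9, -2.1, np.float64(-0.101)], [-1, 24.1, -9.5, -2.1, np.float64(-0.101)]]
```

{"api": "apply_moves", "payload": {
  "targets": [
    [[-1, 0, 0, 0, 0], [-1, 0, 0, 0, 0], [-1, 0, 0, 0, 0]]
  ]
}}

```text
time: 16.75
ee_pos: [0.5825, 0.0151, 0.2408]
orientation: [-3.11, 0.074, -0.062]
contact_force: [0.0, 0.1, -1.0]
opening: 0.0942
```

{"api": "apply_moves", "payload": {
  "targets": [
    [[-1, 1, -30, 0, 0], [-1, 1, -30, 0, 0], [-1, 1, -30, 0, 0], [-1, 1, -30, 0, 0], [-1, 1, -30, 0, 0], [-1, 1, -30, 0, 0], [-1, 1, -30, 0, 0], [-1, 0, 0, 0, 0], [-1, 0, 0, 0, 0]]
  ]
}}

```text
time: 17.65
ee_pos: [0.6051, 0.2195, 0.2386]
orientation: [-3.115, 0.086, -0.088]
contact_force: [-0.3, -0.7, 0.5]
opening: 0.0938
```

```bash
python3 - <<'E'
from workcell import arm
from h import *
s=arm.sense();print(tilt(s),s["q"])
E
```

```text
[-0.0827  0.0342] [0.15170571 0.24982419 1.493329   0.04655578 1.47529718 0.23440262]
```

{"api": "apply_moves", "payload": {
  "targets": [
    [[-1, 0, 0, -40, 0], [-1, 0, 0, -40, 0], [-1, 0, 0, -40, 0], [-1, 0, 0, 0, 0], [-1, 0, 0, 0, 0]]
  ]
}}

```text
time: 18.15
ee_pos: [0.6151, 0.2065, 0.3574]
orientation: [-3.119, 0.094, -0.1]
contact_force: [-0.6, -0.4, -0.1]
opening: 0.0937
```

{"api": "apply_moves", "payload": {
  "targets": [
    [[-1, 0, 0, 40, 0], [-1, 0, 0, 40, 0], [-1, 0, 0, 0, 0], [-1, 0, 0, 0, 0]]
  ]
}}

```text
time: 18.55
ee_pos: [0.6073, 0.2048, 0.2737]
orientation: [-3.12, 0.096, -0.106]
contact_force: [0.0, -0.1, 1.4]
opening: 0.094
```

{"api": "apply_moves", "payload": {
  "targets": [
    [[-1, 40, 0, 0, 0], [-1, 40, 0, 0, 0], [-1, 0, 0, 0, 0], [-1, 0, 0, 0, 0]]
  ]
}}

```text
time: 18.95
ee_pos: [0.6885, 0.1947, 0.2674]
orientation: [-3.121, 0.097, -0.107]
contact_force: [0.2, 0.3, 0.8]
opening: 0.0938
```

{"api": "apply_moves", "payload": {
  "targets": [
    [[-1, -40, 0, 0, 0], [-1, -40, 0, 0, 0], [-1, -40, 0, 0, 0], [-1, 0, 0, 0, 0], [-1, 0, 0, 0, 0]]
  ]
}}

```text
time: 19.45
ee_pos: [0.5644, 0.2077, 0.2829]
orientation: [-3.119, 0.093, -0.108]
contact_force: [0.3, -0.2, 0.7]
opening: 0.0939
```

{"api": "apply_moves", "payload": {
  "targets": [
    [[-1, 0, 0, 0, -0.12], [-1, 0, 0, 0, -0.12], [-1, 0, 0, 0, -0.12], [-1, 0, 0, 0, -0.12], [-1, 0, 0, 0, -0.12], [-1, 0, 0, 0, 0], [-1, 0, 0, 0, 0]]
  ]
}}

```text
time: 20.15
ee_pos: [0.5707, 0.2071, 0.2909]
orientation: [-3.075, 0.05, 0.512]
contact_force: [0.5, -0.2, 0.8]
opening: 0.0941
```

```bash
python3 - <<'E'
from workcell import arm
from h import *
s=arm.sense();print(s["ee_pos"],tilt(s),s["q"])
E
```

```text
[0.57069484 0.20709268 0.29093641] [-0.076   0.0339] [ 0.14076047  0.12874024  1.53700285  0.04422971  1.54653983 -0.37255577]
```

{"api": "apply_moves", "payload": {
  "targets": [
    [[-1, 0, 0, 0, -0.15], [-1, 0, 0, 0, -0.15], [-1, 0, 0, 0, -0.15], [-1, 0, 0, 0, -0.15], [-1, 0, 0, 0, -0.1], [-1, 0, 0, 0, 0], [-1, 0, 0, 0, 0]]
  ]
}}

```text
time: 20.85
ee_pos: [0.5736, 0.2066, 0.2932]
orientation: [-3.062, -0.007, 1.211]
contact_force: [0.3, 0.3, -0.9]
opening: 0.094
```

```bash
python3 - <<'E'
from workcell import arm
from h import *
s=arm.sense();print(s["ee_pos"],tilt(s),s["q"])
c=arm.get_calibration("wrist");print(proj(c,[.54,.356,.1]))
rows(s,[.628,.322,.25],s["orientation"][2])
E
```

```text
[0.57359503 0.20657112 0.29322003] [-0.0719  0.0345] [ 0.13924416  0.13096543  1.53034213  0.04416383  1.54682836 -1.07484309]
[[428.80799527 122.10184497]]
3 rows: [[-1, 42.4, 3.4, 14.4, np.float64(-0.0)], [-1, 42.4, 3.4, 14.4, np.float64(-0.0)], [-1, 42.4, 3.4, 14.4, np.float64(-0.0)]]
```

```bash
python3 - <<'E'
from workcell import arm
from h import *
c=arm.get_calibration("wrist");np.save("w6.npy",c,allow_pickle=True)
im=arm.camera("wrist");cv2.imwrite("pics/w6.png",im)
cv2.imwrite("pics/w6z.png",cv2.resize(im[40:240,300:560],None,fx=3,fy=3,interpolation=cv2.INTER_CUBIC))
E
```

```text
(no output)
```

View pics/w6z.png

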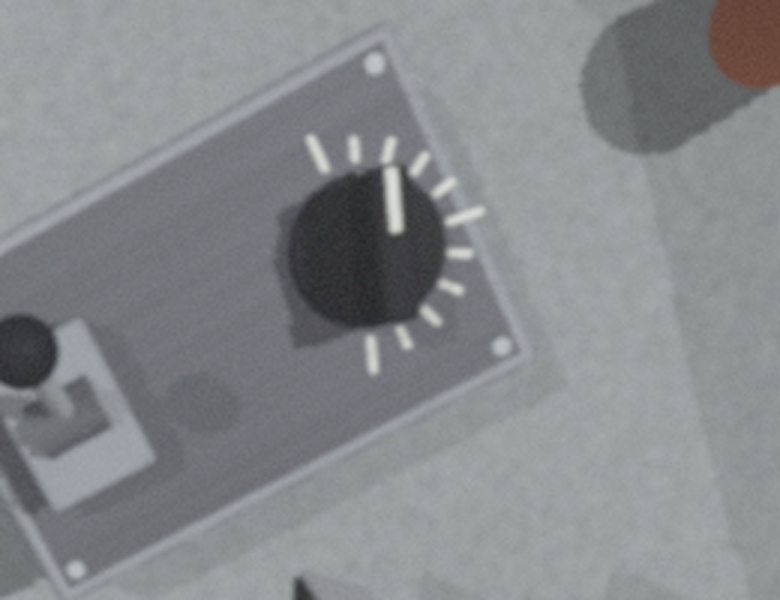

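View pics/w6.png

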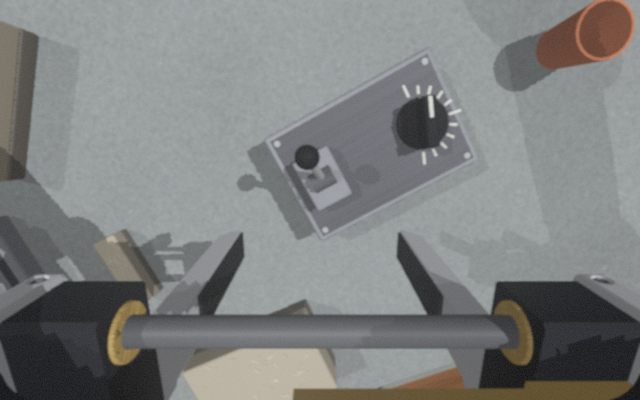

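```bash
python3 - <<'E'
from h import *
c=np.load("w6.npy",allow_pickle=True).item()
f=lambda z:[(a/3+300-.3,b/3+40-.3) for a,b in z]
m=cast(c,f([(318,153),(354,149),(388,150),(420,164),(445,187),(465,216),(460,253),(452,288),(431,316),(404,338),(373,355)]),.06)[:,:2]
box=cast(c,f([(383,30),(525,353),(66,594)]),.06)[:,:2]; scr=cast(c,f([(374,64),(502,346),(76,570)]),.06)[:,:2]
print("box",box,"mid",(box[0]+box[2])/2,"scr mid",(scr[0]+scr[2])/2)
d=box[1]-box[0];print(np.linalg.norm(d),np.arctan2(d[1],d[0]));d=box[1]-box[2];print(np.linalg.norm(d),np.arctan2(d[1],d[0])-np.pi/2)
d=scr[1]-scr[0];print(np.arctan2(d[1],d[0]));d=scr[1]-scr[2];print(np.arctan2(d[1],d[0])-np.pi/2)
# centre from mark angles: least squares on circle
A=np.c_[2*m,np.ones(11)];x=np.linalg.lstsq(A,(m**2).sum(1),rcond=None)[0];C=x[:2];print("C",C,np.sqrt(x[2]+C@C), np.linalg.norm(m-C,axis=1).round(4))
p=cast(c,f([(391,166),(397,233)]),.102)[:,:2];print("pointer",p,np.linalg.norm(p-C,axis=1),np.arctan2(*(p[0]-p[1])[::-1]),np.arctan2(*(p[0]-C)[::-1]))
print("marks",np.degrees(np.arctan2(m[:,1]-C[1],m[:,0]-C[0])).round(1))
print("ball@~.152",cast(c,f([(22,351)]),.148))
E
```

```text
box [[0.45836938 0.39329936]
 [0.60766958 0.41334064]
 [0.63976007 0.18513042]] mid [0.54906472 0.28921489] scr mid [0.55016775 0.28969827]
0.15063932272013184 0.13343714290893854
0.2304554231895469 0.13970211272474664
0.14145159244023756
0.13876729807524324
C [0.54041321 0.35802675] 0.0438248203224848 [0.0454 0.0425 0.0429 0.043  0.0438 0.0466 0.0433 0.0438 0.0427 0.0427
 0.0451]
pointer [[0.51143343 0.36540627]
 [0.53605499 0.36038866]] [0.0299046  0.00495708] 2.940556115317954 2.892248170167883
marks [-174.   166.3  146.8  126.6  107.1   88.    68.6   48.8   29.4    9.6
   -9.9]
ball@~.152 [[0.52553095 0.210611   0.148     ]]
```

{"api": "apply_moves", "payload": {
  "targets": [
    [[-1, -14, -40, 0, 0], [-1, -14, -40, 0, 0], [-1, -14, -40, 0, 0], [-1, 0, 0, 0, 0], [-1, 0, 0, 0, 0], [-1, 0, 0, 0, 0]]
  ]
}}

```text
time: 21.5
ee_pos: [0.4438, 0.2091, 0.3006]
orientation: [-3.06, -0.005, 1.199]
contact_force: [0.3, -0.4, 0.4]
opening: 0.0942
```

```bash
python3 - <<'E'
from workcell import arm
from h import *
s=arm.sense();print(s["ee_pos"],tilt(s),s["q"])
rows(s,[.541,.3575,.2],1.36,n=12)
E
```

```text
[0.44384956 0.20913304 0.30060995] [-0.0743  0.0342] [ 0.18107871 -0.16608367  1.81042783  0.04708578  1.56430193 -1.01993703]
12 rows: [[-1, 14.5, 3.1, 8.4, np.float64(-0.013)], [-1, 14.4, 3.2, 8.4, np.float64(-0.013)], [-1, 14.4, 3.4, 8.4, np.float64(-0.013)], [-1, 14.3, 3.6, 8.4, np.float64(-0.013)], [-1, 14.3, 3.8, 8.4, np.float64(-0.013)], [-1, 14.2, 4.0, 8.4, np.float64(-0.013)], [-1, 14.2, 4.2, 8.4, np.float64(-0.013)], [-1, 14.1, 4.4, 8.4, np.float64(-0.013)], [-1, 14.1, 4.5, 8.4, np.float64(-0.013)], [-1, 14.0, 4.7, 8.4, np.float64(-0.013)], [-1, 13.9, 4.9, 8.4, np.float64(-0.013)], [-1, 13.9, 5.1, 8.4, np.float64(-0.013)]]
```

{"api": "apply_moves", "payload": {
  "targets": [
    [[-1, 14.5, 3, 5, -0.013], [-1, 14.5, 3, 7, -0.013], [-1, 14.5, 3, 7, -0.013], [-1, 14.5, 3.5, 7, -0.013], [-1, 14.5, 3.5, 7, -0.013], [-1, 14.5, 4, 7, -0.013], [-1, 14, 4, 7, -0.013], [-1, 14, 4.5, 7, -0.013], [-1, 14, 4.5, 7, -0.013], [-1, 14, 5, 7, -0.013], [-1, 10, 4, 5, -0.013], [-1, 0, 0, 0, 0]]
  ]
}}

```text
time: 22.7
ee_pos: [0.5445, 0.3487, 0.2179]
orientation: [-3.06, -0.014, 1.33]
contact_force: [-0.3, 0.9, 0.1]
opening: 0.0938
```

```bash
cat >>h.py <<'E'
def go(s,tgt,yaw=None):
    "single-step shift in true tool axes (tilt included)"
    M=R.from_euler("xyz",s["orientation"]).as_matrix(); d=M.T@(np.array(tgt)-s["ee_pos"])*1000
    y=s["orientation"][2]; dy=0 if yaw is None else (yaw-y+np.pi)%(2*np.pi)-np.pi
    print("shift mm",d.round(1),"turn",round(-dy,3),"tilt",tilt(s),"pos",s["ee_pos"].round(4),"yaw",round(y,3))
E
python3 - <<'E'
from workcell import arm
from h import *
go(arm.sense(),[.5405,.3575,.14],1.36)
E
```

```text
shift mm [ 6.6  0.4 78.2] turn -0.03 tilt [-0.0755  0.0327] pos [0.5445 0.3487 0.2179] yaw 1.33
```

{"api": "apply_moves", "payload": {
  "targets": [
    [[-1, 3, 0, 20, -0.03], [-1, 3, 0, 20, 0], [-1, 0, 0, 20, 0], [-1, 0, 0, 18, 0], [-1, 0, 0, 0, 0], [-1, 0, 0, 0, 0]]
  ]
}}

```text
time: 23.3
ee_pos: [0.545, 0.3557, 0.1379]
orientation: [-3.063, -0.016, 1.354]
contact_force: [0.1, 0.5, 0.6]
opening: 0.0939
```

```bash
python3 - <<'E'
from workcell import arm
from h import *
s=arm.sense();go(s,[.5405,.3575,.081],1.36)
im=arm.camera("wrist");cv2.imwrite("pics/w7.png",im)
cv2.imwrite("pics/side7.png",cv2.resize(arm.camera("side")[210:310,200:360],None,fx=5,fy=5,interpolation=cv2.INTER_CUBIC))
E
```

```text
shift mm [-0.1 -0.3 57.1] turn -0.006 tilt [-0.0737  0.0325] pos [0.545  0.3557 0.1379] yaw 1.354
```

View pics/w7.png

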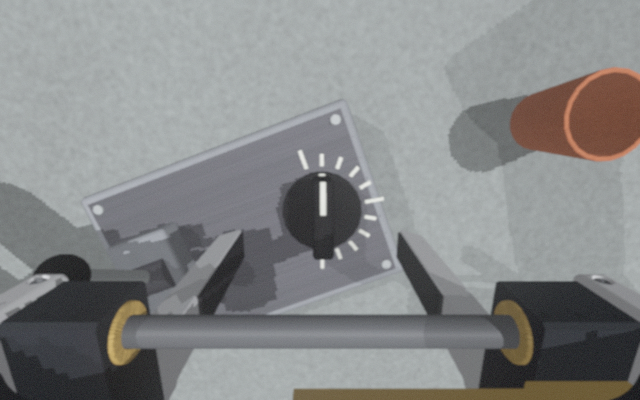

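View pics/side7.png

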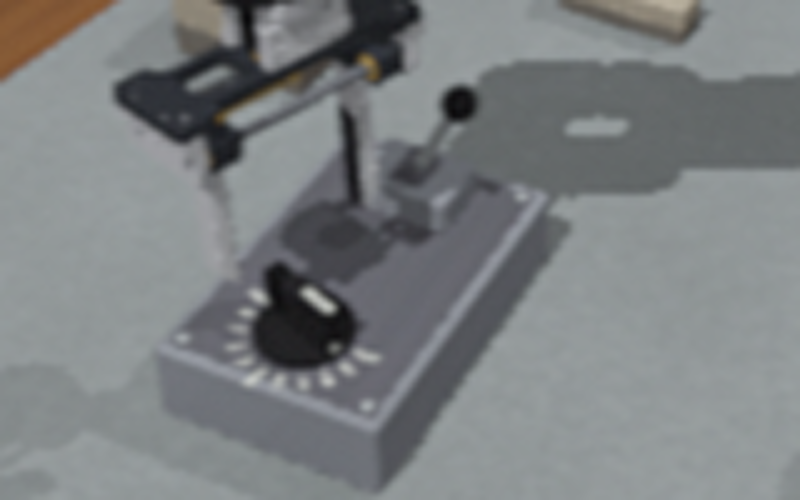

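{"api": "apply_moves", "payload": {
  "targets": [
    [[-1, 0, 0, 18, 0], [-1, 0, 0, 18, 0], [-1, 0, 0, 12, 0], [-1, 0, 0, 8, 0], [-1, 0, 0, 0, 0]]
  ]
}}

```text
time: 23.9
ee_pos: [0.5428, 0.3583, 0.0815]
orientation: [-3.068, -0.019, 1.353]
contact_force: [0.3, -0.6, 0.7]
opening: 0.094
```

```bash
python3 - <<'E'
from workcell import arm
from h import *
go(arm.sense(),[.5405,.3575,.081],1.36)
E
```

```text
shift mm [-1.2 -2.   0.6] turn -0.007 tilt [-0.0678  0.0348] pos [0.5428 0.3583 0.0815] yaw 1.353
```

{"api": "apply_moves", "payload": {
  "targets": [
    [[0.59, -1.2, -2, 0, 0], [0.59, 0, 0, 0, 0], [0.59, 0, 0, 0, 0], [0.59, 0, 0, 0, 0], [0.59, 0, 0, 0, 0], [0.59, 0, 0, 0, 0], [0.59, 0, 0, 0, 0]]
  ]
}}

```text
time: 24.6
ee_pos: [0.5421, 0.3582, 0.0844]
orientation: [-3.072, -0.022, 1.353]
contact_force: [-0.4, -0.3, -0.2]
opening: 0.0415
```

```bash
python3 - <<'E'
from workcell import arm
from h import *
go(arm.sense(),[.5405,.3575,.081],1.36)
E
```

```text
shift mm [-1.1 -1.2  3.4] turn -0.007 tilt [-0.0634  0.0366] pos [0.5421 0.3582 0.0844] yaw 1.353
```

{"api": "apply_moves", "payload": {
  "targets": [
    [[0.59, 0, 0, 3, 0], [0.59, 0, 0, 0, 0], [0.59, 0, 0, 0, 0], [0.59, 0, 0, 0, 0]]
  ]
}}

```text
time: 25.0
ee_pos: [0.5419, 0.3583, 0.081]
orientation: [-3.072, -0.022, 1.353]
contact_force: [-0.8, -0.8, 0.1]
opening: 0.0195
```

{"api": "apply_moves", "payload": {
  "targets": [
    [[0.59, -0.5, -0.5, 0, 0.1], [0.59, 0, 0, 0, 0.1], [0.59, 0, 0, 0, 0.1], [0.59, 0, 0, 0, 0.1], [0.59, 0, 0, 0, 0.1], [0.59, 0, 0, 0, 0]]
  ]
}}

```text
time: 25.6
ee_pos: [0.5405, 0.3595, 0.081]
orientation: [-3.067, 0.014, 0.836]
contact_force: [0.6, -0.6, 0.2]
opening: 0.0191
```

```bash
python3 - <<'E'
from workcell import arm
from h import *
go(arm.sense(),[.5405,.3575,.081],-.735);s=arm.sense();print(s["moment"],s["contact_force"])
E
```

```text
shift mm [-1.5  1.3 -0.1] turn 1.571 tilt [-0.0646  0.0393] pos [0.5405 0.3595 0.081 ] yaw 0.836
[-0.10253566 -0.16098503  0.02678963] [ 0.57003641 -0.58915564  0.16597713]
```

{"api": "apply_moves", "payload": {
  "targets": [
    [[0.59, -1.0, 1.0, 0, 0.1], [0.59, 0, 0, 0, 0.1], [0.59, 0, 0, 0, 0.1], [0.59, 0, 0, 0, 0.1], [0.59, 0, 0, 0, 0.1], [0.59, 0, 0, 0, 0.1], [0.59, 0, 0, 0, 0.1], [0.59, 0, 0, 0, 0]]
  ]
}}

```text
time: 26.4
ee_pos: [0.5402, 0.3592, 0.0811]
orientation: [-3.092, 0.059, 0.129]
contact_force: [0.0, -0.6, -0.3]
opening: 0.0191
```

```bash
python3 - <<'E'
from workcell import arm
from h import *
go(arm.sense(),[.5405,.3575,.081],-.735);s=arm.sense();print(s["moment"],s["contact_force"])
E
```

```text
shift mm [ 0.1  1.8 -0. ] turn 0.864 tilt [-0.0649  0.0415] pos [0.5402 0.3592 0.0811] yaw 0.129
[-0.06594483 -0.13190585  0.01512317] [ 0.01059509 -0.59597861 -0.34600262]
```

{"api": "apply_moves", "payload": {
  "targets": [
    [[0.59, 0, 1.5, 0, 0.1], [0.59, 0, 0, 0, 0.1], [0.59, 0, 0, 0, 0.1], [0.59, 0, 0, 0, 0.1], [0.59, 0, 0, 0, 0.1], [0.59, 0, 0, 0, 0.1], [0.59, 0, 0, 0, 0.1], [0.59, 0, 0, 0, 0.1], [0.59, 0, 0, 0, 0]]
  ]
}}

```text
time: 27.3
ee_pos: [0.5397, 0.3591, 0.0811]
orientation: [3.135, 0.079, -0.668]
contact_force: [0.5, 0.2, 1.1]
opening: 0.0195
```

```bash
python3 - <<'E'
from workcell import arm
from h import *
go(arm.sense(),[.5405,.3575,.081],-.735);s=arm.sense();print(s["moment"],s["contact_force"])
c=arm.get_calibration("wrist");np.save("w8.npy",c,allow_pickle=True)
im=arm.camera("wrist");cv2.imwrite("pics/w8.png",im)
cv2.imwrite("pics/side8.png",cv2.resize(arm.camera("side")[210:310,200:360],None,fx=5,fy=5,interpolation=cv2.INTER_CUBIC))
E
```

```text
shift mm [ 1.7  0.8 -0. ] turn 0.067 tilt [-0.0657  0.044 ] pos [0.5397 0.3591 0.0811] yaw -0.668
[-0.01759775 -0.01583593 -0.03681387] [0.48744479 0.23874409 1.10716416]
```

View pics/w8.png

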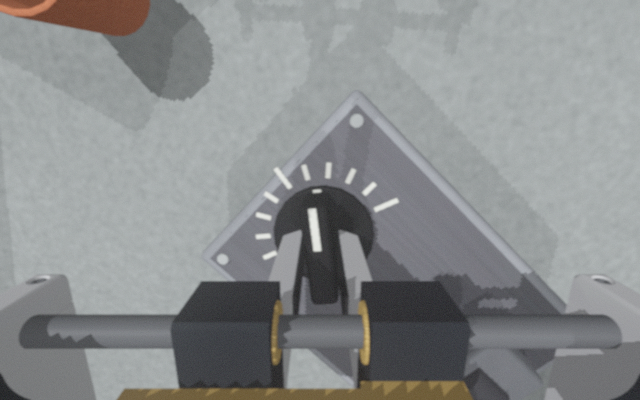

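View pics/side8.png

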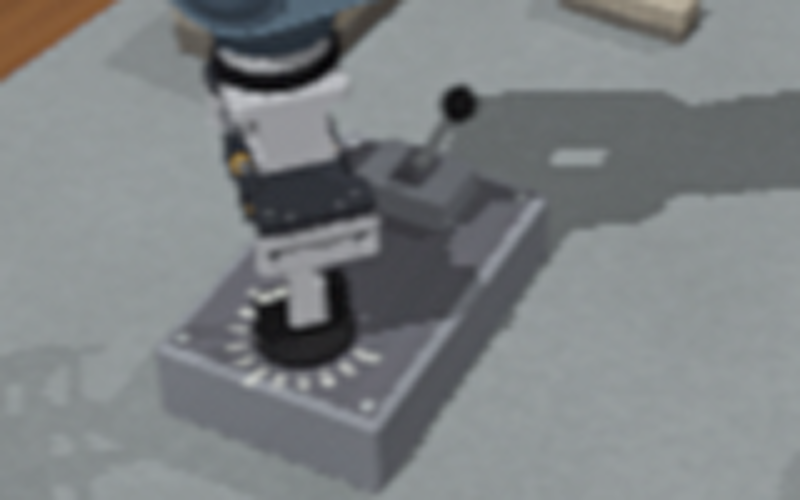

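```bash
python3 - <<'E'
from h import *
c=np.load("w8.npy",allow_pickle=True).item()
p=cast(c,[(312.5,208),(318.5,250)],.102)[:,:2];C=np.array([.5405,.3575])
a=np.arctan2(*(p[0]-p[1])[::-1]);print("heading",a,"click",(.138+np.pi-a)/.349, (.138+np.pi-np.arctan2(*(p[0]-C)[::-1]))/.349,p)
m=cast(c,[(283,178),(306,172),(328,170),(350,176),(369,188),(386,204)],.06)[:,:2];print((.138+np.pi-np.arctan2(m[:,1]-C[1],m[:,0]-C[0]))/.349)
q=cast(c,[(317,190)],.07)[:,:2];print("tick",(.138+np.pi-np.arctan2(*(q[0]-C)[::-1]))/.349,q)
E
```

```text
heading 1.032922119001335 click 6.43745138850561 6.371348703211627 [[0.55526901 0.38360826]
 [0.54288875 0.36285494]]
[4.93588013 5.93168552 6.89758154 7.89945824 8.9088536  9.93458406]
tick 6.3626225421806675 [[0.55613033 0.38532831]]
```

{"api": "apply_moves", "payload": {
  "targets": [
    [[0.59, 0.5, 0.5, 0, 0.09], [0.59, 0, 0, 0, 0.09], [0.59, 0, 0, 0, 0], [0.59, 0, 0, 0, 0]]
  ]
}}

```text
time: 27.8
ee_pos: [0.5394, 0.359, 0.0811]
orientation: [3.122, 0.078, -0.841]
contact_force: [0.1, 0.7, 0.2]
opening: 0.0191
```

```bash
python3 - <<'E'
from workcell import arm
from h import *
go(arm.sense(),[.5405,.3575,.081],-.735);s=arm.sense();print(s["moment"],s["contact_force"])
c=arm.get_calibration("wrist");np.save("w9.npy",c,allow_pickle=True)
im=arm.camera("wrist");cv2.imwrite("pics/w9.png",im[60:360,120:520])
E
```

```text
shift mm [ 1.8  0.2 -0.1] turn -0.106 tilt [-0.0663  0.045 ] pos [0.5394 0.359  0.0811] yaw -0.841
[0.04525528 0.03728754 0.00882909] [0.0692724  0.65981968 0.21174112]
```

View pics/w9.png

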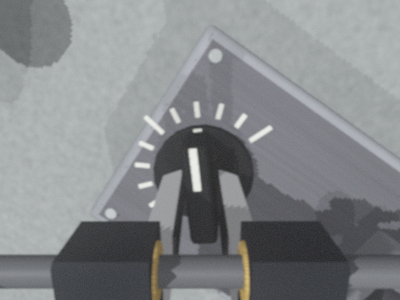

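```bash
python3 - <<'E'
from h import *
c=np.load("w9.npy",allow_pickle=True).item()
o=np.array([120,60]);C=np.array([.5405,.3575])
p=cast(c,np.array([(193,148),(197.5,192)])+o,.102)[:,:2]
ang=lambda v:(.138+np.pi-np.arctan2(v[1],v[0]))/.349
q=cast(c,np.array([(197.5,130)])+o,.07)[0,:2]
m=cast(c,np.array([(153,125),(174,115),(197,108),(219,111)])+o,.06)[:,:2]
print(ang(p[0]-p[1]),ang(p[0]-C),ang(q-C),[ang(x-C) for x in m])
E
```

```text
7.043652381621117 6.881404930128853 6.872803492870688 [np.float64(4.885965860568598), np.float64(5.868453314376372), np.float64(6.91769573680622), np.float64(7.876441031363749)]
```

{"api": "apply_moves", "payload": {
  "targets": [
    [[0.2, 0, 0, 0, 0], [0.0, 0, 0, 0, 0], [-0.2, 0, 0, 0, 0], [-0.4, 0, 0, 0, 0], [-0.4, 0, 0, 0, 0]]
  ]
}}

```text
time: 28.35
ee_pos: [0.5397, 0.3589, 0.0811]
orientation: [3.123, 0.078, -0.837]
contact_force: [0.9, 0.2, 0.1]
opening: 0.0557
```

{"api": "apply_moves", "payload": {
  "targets": [
    [[-0.4, 0, 0, -15, 0], [-0.4, 0, 0, -25, 0], [-0.4, 0, 0, -25, 0], [-0.4, 0, 0, -25, 0], [-0.4, 0, 0, -25, 0], [-0.4, 0, 0, -10, 0], [-0.4, 0, 0, 0, 0]]
  ]
}}

```text
time: 29.05
ee_pos: [0.5488, 0.353, 0.216]
orientation: [3.126, 0.076, -0.836]
contact_force: [-0.4, 0.1, -0.2]
opening: 0.0657
```

```bash
python3 - <<'E'
from workcell import arm
from h import *
s=arm.sense();print(s["ee_pos"],tilt(s))
c=arm.get_calibration("wrist");np.save("w10.npy",c,allow_pickle=True)
im=arm.camera("wrist");cv2.imwrite("pics/w10.png",im)
cv2.imwrite("pics/w10z.png",cv2.resize(im[100:300,200:460],None,fx=3,fy=3,interpolation=cv2.INTER_CUBIC))
E
```

```text
[0.54884143 0.35299918 0.2159791 ] [-0.063   0.0459]
```

View pics/w10.png

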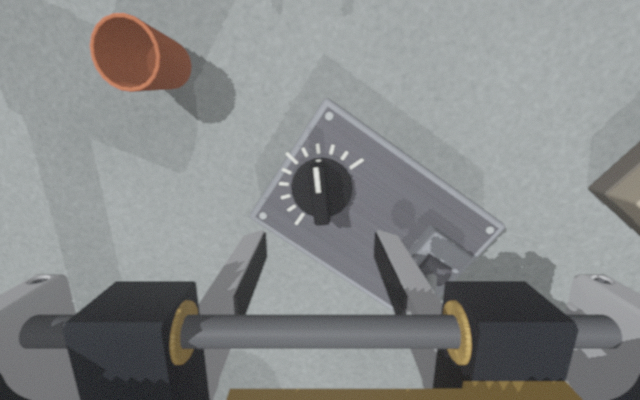

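View pics/w10z.png

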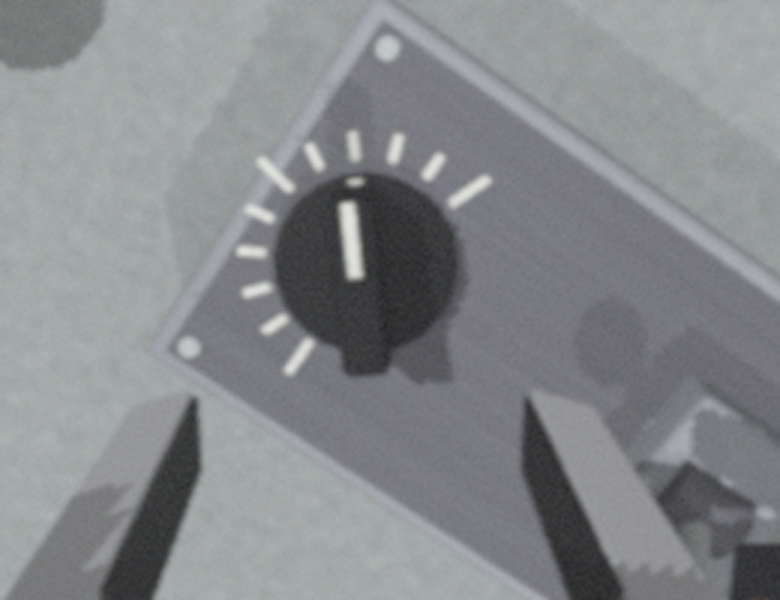

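Click 7 is confirmed: the pointer tick sits under the second short mark after the long mark 5. Next is the lever.

{"api": "apply_moves", "payload": {
  "targets": [
    [[1, 0, 0, -3, -0.1], [1, 0, 0, -3, -0.1], [1, 0, 0, -3, -0.1], [1, 0, 0, 0, -0.1], [1, 0, 0, 0, -0.1], [1, 0, 0, 0, -0.1], [1, 0, 0, 0, -0.1], [1, 0, 0, 0, -0.1], [1, 0, 0, 0, -0.1], [1, 0, 0, 0, -0.07], [1, 0, 0, 0, 0]]
  ]
}}

```text
time: 30.2
ee_pos: [0.5393, 0.3493, 0.2034]
orientation: [-3.092, 0.088, 0.177]
contact_force: [0.2, 0.3, -0.5]
opening: 0.0003
```

```bash
python3 - <<'E'
from workcell import arm
from h import *
s=arm.sense();go(s,[.470,.2015,.215],.139)
E
```

```text
shift mm [-95.  132.9  -9.9] turn 0.038 tilt [-0.0949  0.0333] pos [0.5393 0.3493 0.2034] yaw 0.177
```

{"api": "apply_moves", "payload": {
  "targets": [
    [[1, -16, 22, -3, 0.02], [1, -16, 22, -3, 0.01], [1, -16, 22, -3, 0], [1, -16, 22, -2, 0], [1, -16, 22, -2, 0], [1, -14, 20, 0, 0], [1, 0, 0, 0, 0], [1, 0, 0, 0, 0]]
  ]
}}

```text
time: 31.0
ee_pos: [0.4593, 0.2012, 0.2098]
orientation: [-3.098, 0.105, 0.134]
contact_force: [0.8, -0.4, 0.3]
opening: 0.0004
```

```bash
python3 - <<'E'
from workcell import arm
from h import *
s=arm.sense();go(s,[.473,.202,.136],.139)
c=arm.get_calibration("wrist")
cv2.imwrite("pics/w11.png",arm.camera("wrist"))
cv2.imwrite("pics/side11.png",cv2.resize(arm.camera("side")[180:300,210:370],None,fx=5,fy=5,interpolation=cv2.INTER_CUBIC))
print(proj(c,[[.522,.209,.152],[.598,.2195,.152],[.560,.2142,.085]]))
E
```

```text
shift mm [21.4  4.2 71.9] turn -0.005 tilt [-0.1097  0.0295] pos [0.4593 0.2012 0.2098] yaw 0.134
[[410.21171697 220.99567769]
 [515.14221194 223.69625781]
 [438.79245466 202.27529646]]
```

View pics/w11.png

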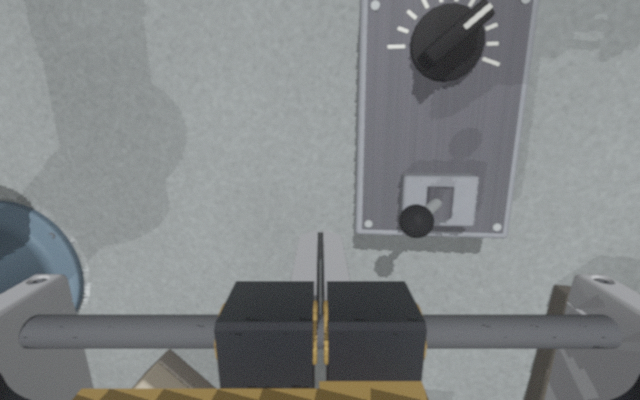

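View pics/side11.png

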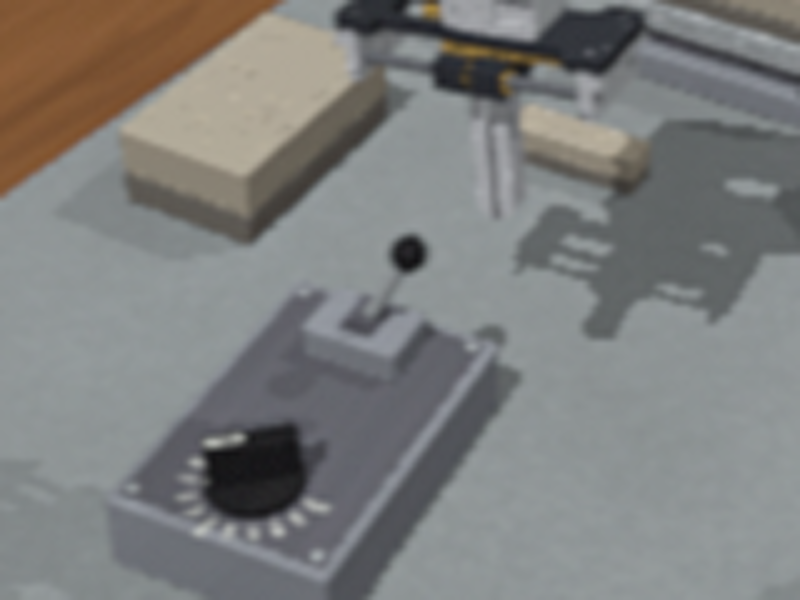

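{"api": "apply_moves", "payload": {
  "targets": [
    [[1, 4, 1, 18, 0], [1, 4, 1, 18, 0], [1, 4, 1, 18, 0], [1, 4, 1, 15, 0], [1, 0, 0, 0, 0], [1, 0, 0, 0, 0]]
  ]
}}

```text
time: 31.7
ee_pos: [0.4709, 0.2067, 0.137]
orientation: [-3.097, 0.104, 0.139]
contact_force: [-0.5, 0.2, -0.2]
opening: 0.0004
```

```bash
python3 - <<'E'
from workcell import arm
from h import *
s=arm.sense();go(s,[.5695,.2155,.136],.139)
E
```

```text
shift mm [98.4  4.5 -9.5] turn -0.0 tilt [-0.1091  0.0298] pos [0.4709 0.2067 0.137 ] yaw 0.139
```

{"api": "apply_moves", "payload": {
  "targets": [
    [[1, 6, 2.5, -0.5, 0], [1, 8, 2, -0.8, 0], [1, 8, 0, -0.8, 0], [1, 8, 0, -0.8, 0], [1, 8, 0, -0.8, 0], [1, 8, 0, -0.8, 0], [1, 8, 0, -0.8, 0], [1, 8, 0, -0.8, 0], [1, 8, 0, -0.8, 0]]
  ]
}}

```text
time: 32.6
ee_pos: [0.549, 0.213, 0.1403]
orientation: [-3.097, 0.1, 0.14]
contact_force: [-0.6, -0.4, 0.1]
opening: 0.0004
```

```bash
python3 - <<'E'
from workcell import arm
from h import *
s=arm.sense();go(s,[.5695,.2155,.136],.139)
cv2.imwrite("pics/side12.png",cv2.resize(arm.camera("side")[180:300,210:370],None,fx=5,fy=5,interpolation=cv2.INTER_CUBIC))
E
```

```text
shift mm [21.   0.5  2.2] turn 0.001 tilt [-0.1048  0.0307] pos [0.549  0.213  0.1403] yaw 0.14
```

View pics/side12.png

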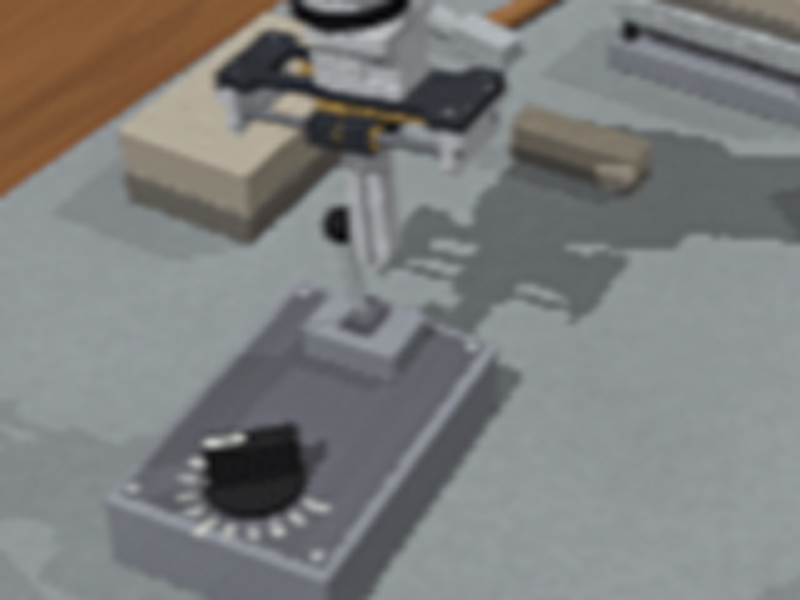

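{"api": "apply_moves", "payload": {
  "targets": [
    [[1, 6, 0, 0, 0], [1, 6, 0, 0, 0], [1, 5, 0, 0, 0]]
  ]
}}

```text
time: 32.95
ee_pos: [0.5674, 0.2155, 0.1376]
orientation: [-3.097, 0.1, 0.139]
contact_force: [-2.3, 0.0, -0.6]
opening: 0.0005
```

{"api": "apply_moves", "payload": {
  "targets": [
    [[1, 3, 0, 0, 0]]
  ]
}}

```text
time: 33.05
ee_pos: [0.5705, 0.2159, 0.1369]
orientation: [-3.097, 0.101, 0.139]
contact_force: [-0.5, 0.7, -1.2]
opening: 0.0007
```

{"api": "apply_moves", "payload": {
  "targets": [
    [[1, 3, 0, 0, 0]]
  ]
}}

```text
time: 33.15
ee_pos: [0.5724, 0.2162, 0.1363]
orientation: [-3.097, 0.105, 0.14]
contact_force: [-10.1, -2.3, 9.1]
opening: 0.0005
```

{"api": "apply_moves", "payload": {
  "targets": [
    [[1, -8, 0, 0, 0], [1, -20, 0, 0, 0], [1, -25, 0, 0, 0], [1, -25, 0, 0, 0], [1, -25, 0, -10, 0], [1, -10, 0, -25, 0], [1, 0, 0, -30, 0], [1, 0, 0, -30, 0], [1, 0, 0, 0, 0]]
  ]
}}

```text
time: 34.05
ee_pos: [0.4662, 0.197, 0.2461]
orientation: [-3.097, 0.095, 0.14]
contact_force: [-0.8, 0.8, 0.6]
opening: 0.0002
```

```bash
python3 - <<'E'
from workcell import arm
from h import *
s=arm.sense();print(s["ee_pos"],tilt(s),s["contact_force"])
c=arm.get_calibration("wrist");np.save("w13.npy",c,allow_pickle=True)
im=arm.camera("wrist");cv2.imwrite("pics/w13.png",im)
sd=arm.camera("side")
cv2.imwrite("pics/side13.png",cv2.resize(sd[160:310,200:400],None,fx=4,fy=4,interpolation=cv2.INTER_CUBIC))
cv2.imwrite("pics/top13.png",arm.camera("top"))
# lever stop geometry
print(proj(c,[[.598,.2195,.152]]),proj(arm.get_calibration("side"),[.598,.2195,.152]))
E
```

```text
[0.4661803  0.19697388 0.24612586] [-0.1001  0.031 ] [-0.77597837  0.77642835  0.60561327]
[[485.37109147 205.8459396 ]] [[272.53638294 224.29065094]]
```

View pics/w13.png

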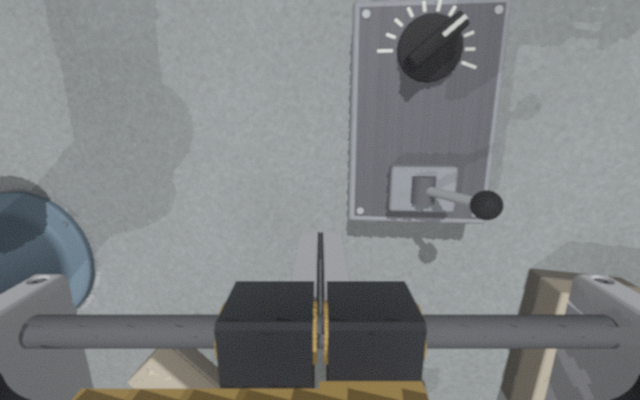

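View pics/side13.png

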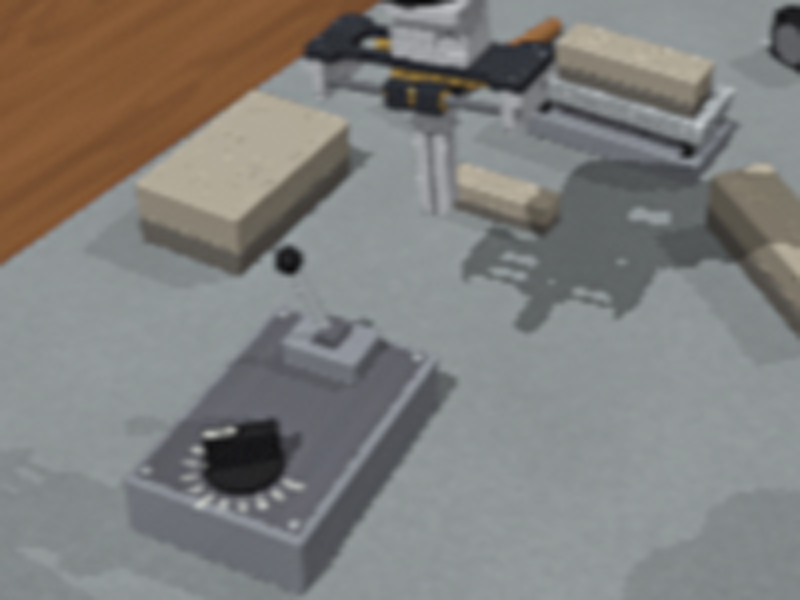

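View pics/top13.png

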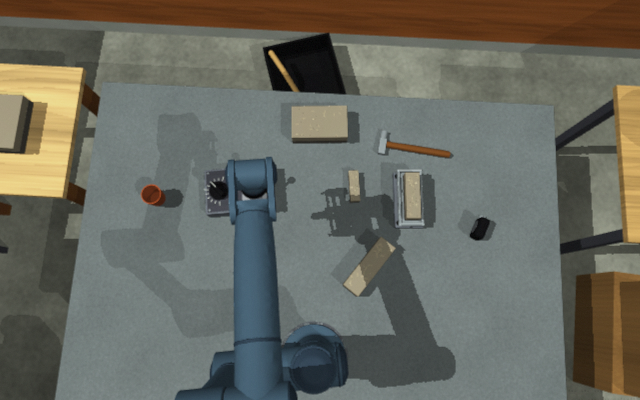

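```bash
python3 - <<'E'
from workcell import arm
from h import *
c=np.load("w13.npy",allow_pickle=True).item()
p=cast(c,[(466,15.5),(444,36)],.102);v=p[0]-p[1];print("click",(.138+np.pi-np.arctan2(v[1],v[0]))/.349)
a=cv2.imread("pics/top0.png");b=cv2.imread("pics/top13.png")
for n,(x,y,w,h) in dict(slab=(285,98,75,50),cup=(138,180,30,30),tape=(465,212,30,32),hammer=(372,128,90,32)).items():
    print(n,np.abs(a[y:y+h,x:x+w].astype(int)-b[y:y+h,x:x+w]).mean().round(2))
s=arm.sense();print(s["time"],s["contact_force"]);arm.job_done()
E
```

```text
click 6.858552300934512
slab 2.5
cup 7.36
tape 2.14
hammer 2.41
34.2 [ 0.33043093  0.09174558 -0.25341718]
the job is handed in; nothing more can be done
```

I handed the job in at 34.2 s with all three steps done in the order asked. The hand-in reports no verdict, so the results below are my own checks.

- **Prism:** The middle block measured about 158 x 50 mm. I laid it in the bed with about 18 N contact force at touchdown and let go. The wrist view puts it within about 3 mm of the bed's centre, inside the lips, and its measured size fits a block lying flat.
- **Dial:** It started at click 1. I turned it clockwise to click 7 and let go. The pointer then sat under mark 7. My last measurement, from a steeper view, gave 6.86 clicks; the earlier ones gave 6.87 to 7.04, so I read all of them as click 7.
- **Lever:** I pushed it to its stop, felt about 10 N there, and backed off. The ball is within 2 px of the fully-on position in both the side and wrist views.
- **Other objects:** The slab, tape measure and hammer match the first top view. The cup's patch differs more, which I put down to the arm's shadow beside it; it appears at the same pixel (152,195). The gripper was clear of everything at hand-in.

The tool gradually tilted, up to about 0.11 rad by the end, and the moves could not correct it. I worked around this by gripping the dial loosely.

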